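# Clear the scraping bench and set out the nested tins

### The arm

A 6-joint arm with a two-finger parallel gripper is mounted at the origin on the work surface. World frame = base frame: x ahead of the robot, y to its left, z up, the work surface at z = 0. Lengths are in m, angles in rad, forces in N, time in s.
With the tool pointing down it reaches from about 0.35 to 0.775 m from the base axis. Payload 7.3 kg.
Tool frame: the origin (TCP) lies on the centre line of the jaws, within the pads' length; the fingertips stand 25 mm ahead of it and the grasp point (between the pads) lies 6 mm ahead of it; z points along the fingers, y is the direction in which the jaws open and shut (so a half turn about z gives the same grasp; the last joint's range is limited). The gripper opens to 92 mm and grips with 3 to 60 N. Pads are 19 mm wide; open, the fingers measure 130 mm over their backs; the gripper's body (75 mm by 190 mm) begins 47 mm behind the grasp point.
Start: joints at [1.148, 0.342, 1.524, -0, 1.275, -0.146], TCP at [0.143, 0.505, 0.252] pointing down, gripper open.
Joint ranges: [-2.53, 2.53], [-0.77, 2.02], [0.04, 2.7], [-1, 4.14], [0.28, 2.66], [-3.11, 3.11]. Speed limits (rad/s): [2.57, 2.57, 3.14, 3.14, 3.14, 3.14].

### API

Orientations are given as [roll, pitch, yaw] about the fixed x, y, z axes, in that order (R = Rz(yaw) Ry(pitch) Rx(roll)).
In Python, from cell import telemetry, read_camera, workorder gives the robot as it stands.
- The arm moves only by the shell command python3 -m creep 'ROWS' [FORCE]. ROWS is JSON, one flat list of numbers, 5 for each row, row after row: the opening, from 0 (shut) to 1 (fully open), then the shift along the world's x, y, z in m, then the turn about the world's z in rad. A call has 1 to 12 rows; each row shifts and turns the pose as measured when the row begins; what a row does not reach is not made up. A row lasts 1/8 s, in which the tool goes at most 62.5 mm and 10.7 degrees, less where a joint would pass 70% of its speed; a pose out of reach is approached as far as the arm can. A call is refused whole if a number of a shift passes 0.0625 or a number of a turn 0.188, either way. A call with a gripper value outside its range is refused whole. The fingers move at their own pace and stop on an object; FORCE is the grip in N (left out, the last holds). Time passes only in rows, so rows that do not move let the fingers close. It gives the time, the measured TCP pose, the force and the opening at its end, in the units of the state.
- telemetry.observe(): the state, without advancing time (a new reading comes with each control period).
- read_camera(name): name is "scene" or "top" or "wrist"; returns a dict with "image" (384x512x3 uint8, red, green, blue), "fovy" (degrees; the focal length in pixels is half the picture's height over the tangent of half this angle, whatever the lens; pixels are square), "cx", "cy" (the principal point, pixels), "R" (3x3) and "t" (3): a world point X has camera coordinates R X + t. Camera axes: x right, y down, z forward; pixel columns grow to the right and rows downward; lengths in m; the calibration is good to about 2 mm. A picture is of the moment at which its call begins. There is no depth.
- workorder.hand_in(): hands the job in, once; it reports no verdict.
The state is a dict: "time": time; "qpos": joint angles; "qvel": joint speeds; "joint_efforts": joint torques, N m; "tool_pos": TCP position; "tool_rot": TCP orientation; "contact_force": force on the tool from outside, world axes, zero at the start; "torque": the same for the moment, N m; "opening": finger opening in m.
Only numpy, scipy, OpenCV 4.12 (cv2) and the standard library are available. Lean on these libraries where they do the work, as an engineer would, in place of code of your own. Each camera call takes 0.05 s, during which the arm holds its last target.

### The job

With the tins still in their stacks, use the scraper to wipe every loose resin chip along the bench plate and off its end into the trough (do not touch the chips with the gripper), then stand the scraper back upright in the middle of its rubber mat. Then lift each tin that is nested in another straight off its stack and stand it upright on the cleared plate, every tin on its own with its foot flat on the plate. Leave the bottom tin of each stack standing where it is, do not disturb the cup, the dish or the torch, and let go of everything.

Things in the scene. Friction and masses are not known exactly. Their poses are not given: they have to be found in the camera images.
- bench: The fixed aluminium scraping bench. Origin on the counter under the centre of its flat plate; its x runs across the plate, its y along it, z up. The plate is flat and 35 mm above the counter, 150 mm wide between two side rims (each 8 mm thick, 12 mm high above the plate) and 320 mm long (y from -160 to +160 mm); there is no rim at either end. At the -y end the plate drops straight off into the dark steel trough.
- plate_top (a point): Centre of the flat plate's upper face, 35 mm above the counter, axes as the bench.
- trough (a point): Centre of the trough's floor, 3 mm above the counter: the trough is 150 mm wide inside (bench x) and 85 mm long (bench y from -160 to -245 mm), its walls rise 47 mm above the counter, 12 mm higher than the plate.
- mat: The scraper's place: a fixed black rubber mat 140 mm long (its x), 70 mm wide (its y), 3 mm thick; origin at the centre of its underside.
- scraper_mid (a point): Centre of the green plastic scraper, a block that stands upright by itself: a straight foot blade 100 mm long (x), 44 mm thick (y), 18 mm high, most of its weight, with a handle block above it 60 mm long (x), 22 mm thick (y) up to 100 mm above the underside (a rounded shoulder just above the foot). The point is 50 mm above its underside, z up. 160 g.
- tinA0_mid (a point): The bottom tin of the first stack, of the same shape and with the same point as the others (see tinA1_mid), but weighted, about 400 g; it stays where it is. A tin nested in another sits about 31 mm higher than that one, held by the light wedge friction of the smooth tapered walls.
- tinB0_mid (a point): The bottom tin of the second stack, of the same shape and with the same point as the others (see tinA1_mid), but weighted, about 400 g; it stays where it is. A tin nested in another sits about 31 mm higher than that one, held by the light wedge friction of the smooth tapered walls.
- tinA1_mid (a point): The tin nested in the first stack's bottom tin, a square white plastic tin, open at the top, 70 mm high, walls 4.4 mm thick that taper from 62 mm square (outside) at the mouth to a foot 42 mm square, with an upright lip 66 mm square and 10 mm high round the outside of the mouth; the point is its centre, 35 mm above its underside, x and y square to its walls, z up to its mouth. About 70 g.
- tinA2_mid (a point): The tin nested on top of that in the first stack (not always there), a square white plastic tin, open at the top, 70 mm high, walls 4.4 mm thick that taper from 62 mm square (outside) at the mouth to a foot 42 mm square, with an upright lip 66 mm square and 10 mm high round the outside of the mouth; the point is its centre, 35 mm above its underside, x and y square to its walls, z up to its mouth. About 70 g.
- tinB1_mid (a point): The tin nested in the second stack's bottom tin (not always there), a square white plastic tin, open at the top, 70 mm high, walls 4.4 mm thick that taper from 62 mm square (outside) at the mouth to a foot 42 mm square, with an upright lip 66 mm square and 10 mm high round the outside of the mouth; the point is its centre, 35 mm above its underside, x and y square to its walls, z up to its mouth. About 70 g.
- chip0_mid (a point): A loose chip of cured black resin on the plate, a flat piece 32 to 40 mm by 22 to 30 mm, 12 mm thick; the point is its centre. Not every chip is always there.
- chip1_mid (a point): A loose chip of cured black resin on the plate, a flat piece 32 to 40 mm by 22 to 30 mm, 12 mm thick; the point is its centre. Not every chip is always there.
- chip2_mid (a point): A loose chip of cured black resin on the plate, a flat piece 32 to 40 mm by 22 to 30 mm, 12 mm thick; the point is its centre. Not every chip is always there.
- chip3_mid (a point): A loose chip of cured black resin on the plate, a flat piece 32 to 40 mm by 22 to 30 mm, 12 mm thick; the point is its centre. Not every chip is always there.
- chip4_mid (a point): A loose chip of cured black resin on the plate, a flat piece 32 to 40 mm by 22 to 30 mm, 12 mm thick; the point is its centre. Not every chip is always there.
- ceramic_cup: An empty white ceramic cup, a bystander, 80 mm wide, 85 mm high; origin at the centre of its underside.
- dish: A small blue ceramic dish, a bystander, 76 mm wide, 28 mm high; origin at the centre of its underside.
- uv_torch: A UV torch lying on the counter, a bystander, 130 mm long, 40 mm high; origin at the centre of its underside.
There are look-alikes about, which are no part of the job. What is shaped like the part that bears tinA0_mid but blue or yellow is not meant.

How it is judged:
On the way, in this order (a step that is already met when the one before it is completed fails the run):
1. all chips are in the trough while the tins are still in their stacks (y of chip0_mid in the frame of bench between -0.25 and -0.163 m and x of chip0_mid in the frame of bench between -0.08 and 0.08 m and z of each of chip0_mid, chip1_mid, chip2_mid, chip3_mid, chip4_mid in the frame of bench below 0.047 m and y of chip1_mid in the frame of bench between -0.25 and -0.163 m and x of chip1_mid in the frame of bench between -0.08 and 0.08 m and y of chip2_mid in the frame of bench between -0.25 and -0.163 m and x of chip2_mid in the frame of bench between -0.08 and 0.08 m and y of chip3_mid in the frame of bench between -0.25 and -0.163 m and x of chip3_mid in the frame of bench between -0.08 and 0.08 m and y of chip4_mid in the frame of bench between -0.25 and -0.163 m and x of chip4_mid in the frame of bench between -0.08 and 0.08 m and horizontal distance between each of tinA1_mid, tinA2_mid and tinA0_mid below 0.03 m and horizontal distance between tinB1_mid and tinB0_mid below 0.03 m), for 0.2 s.
2. the scraper stands upright on its mat, released (horizontal distance between scraper_mid and mat below 0.035 m and angle between scraper_mid's own z axis and vertical below 0.1 rad and height (world z) of scraper_mid below 0.059 m and contact force between the fingers and scraper below 0.1 N), for 0.2 s.
At the end, for the whole second after the job is handed in: All chips in the trough below its rim; scraper upright within 35 mm of its mat's centre; each formerly nested tin flat on the plate by itself, upright (0.08 rad), centre over the plate, at rest; bottom tins upright and within 40 mm of their start; bystanders within 40 mm (all of step 2 and y of chip0_mid in the frame of bench between -0.25 and -0.163 m and x of chip0_mid in the frame of bench between -0.08 and 0.08 m and z of each of chip0_mid, chip1_mid, chip2_mid, chip3_mid, chip4_mid in the frame of bench below 0.047 m and y of chip1_mid in the frame of bench between -0.25 and -0.163 m and x of chip1_mid in the frame of bench between -0.08 and 0.08 m and y of chip2_mid in the frame of bench between -0.25 and -0.163 m and x of chip2_mid in the frame of bench between -0.08 and 0.08 m and y of chip3_mid in the frame of bench between -0.25 and -0.163 m and x of chip3_mid in the frame of bench between -0.08 and 0.08 m and y of chip4_mid in the frame of bench between -0.25 and -0.163 m and x of chip4_mid in the frame of bench between -0.08 and 0.08 m and x of tinA1_mid in the frame of plate_top between -0.075 and 0.075 m and y of tinA1_mid in the frame of plate_top between -0.16 and 0.16 m and z of tinA1_mid in the frame of plate_top between 0.03 and 0.04 m and angle between each of tinA1_mid, tinA2_mid, tinB1_mid, tinA0_mid, tinB0_mid's own z axis and vertical below 0.08 rad and linear speed of each of tinA1, tinA2, tinB1 below 0.02 m/s and x of tinA2_mid in the frame of plate_top between -0.075 and 0.075 m and y of tinA2_mid in the frame of plate_top between -0.16 and 0.16 m and z of tinA2_mid in the frame of plate_top between 0.03 and 0.04 m and x of tinB1_mid in the frame of plate_top between -0.075 and 0.075 m and y of tinB1_mid in the frame of plate_top between -0.16 and 0.16 m and z of tinB1_mid in the frame of plate_top between 0.03 and 0.04 m); the robot touches nothing.
It fails at once if a bottom tin is shifted or lifted by more than 40 mm (distance of any of tinA0_mid, tinB0_mid from where it was at the start of the episode above 0.04 m).
It fails at once if a bystander is shifted by more than 40 mm (distance of any of ceramic_cup, dish, uv_torch from where it was at the start of the episode above 0.04 m).
It fails at once if the gripper touches a chip (contact force between the fingers and chip0 above 0.5 N or contact force between the fingers and chip1 above 0.5 N or contact force between the fingers and chip2 above 0.5 N or contact force between the fingers and chip3 above 0.5 N or contact force between the fingers and chip4 above 0.5 N).
Of tinA2, tinB1 only 1 to 2 are there at a start; the rules pass over those that are not, and their reading is None.
Of chip0, chip1, chip2, chip3, chip4 only 3 to 5 are there at a start; the rules pass over those that are not, and their reading is None.
At some moment in a run one of scraper, chip0, chip1, chip2, chip3, chip4 may be knocked a few centimetres aside while the robot is not near it.
It also fails if it takes over 210 s, if anything falls off the work surface, if the arm or the gripper's body presses on something with over 40 N, if the wrist force passes 120 N, or if a joint passes its speed limit or range.

## Working session

There is one attempt and no reset: what is moved stays moved. The work goes in short steps, Python scripts to look and compute and a shell command to move; the robot and the scene stay as the last step left them, time stands still between calls to the robot, and variables do not carry over. Pictures are saved under pics/ and viewed, and the job is handed in when it is done.

```bash
ls; mkdir -p pics
python3 - <<'E'
from cell import telemetry, read_camera
import cv2,json
print(telemetry.observe())
for n in ["scene","top","wrist"]:
    c=read_camera(n); print(n,c["fovy"],c["cx"],c["cy"],c["R"],c["t"])
    cv2.imwrite(f"pics/{n}0.png",cv2.resize(c["image"][:,:,::-1],(768,576),interpolation=cv2.INTER_CUBIC))
E
```

```text
pics
{'time': 0.0, 'qpos': array([ 1.14800900e+00,  3.42698579e-01,  1.52501671e+00, -5.43322946e-06,
        1.27542177e+00, -1.45998473e-01]), 'qvel': array([ 5.40731005e-05, -1.17483049e-03, -9.48846707e-04, -8.58402203e-04,
       -8.43156647e-04,  1.62343463e-03]), 'joint_efforts': array([-3.94624039e-04, -4.31230259e+01, -2.44220066e+01,  7.17854965e-02,
        5.58582775e-02, -1.40252309e-04]), 'tool_pos': array([0.14328881, 0.50467597, 0.25105759]), 'tool_rot': array([-3.14006393e+00, -2.19539379e-04,  2.86480521e+00]), 'contact_force': array([-0.07598493,  0.48625409,  0.70787599]), 'torque': array([0.03174812, 0.01945172, 0.023861  ]), 'opening': 0.09187992948681112}
scene 56.30922167052897 252.8860766102039 195.69604447825225 [[ 0.78895374  0.61403263  0.02271389]
 [ 0.41037532 -0.49904654 -0.76324613]
 [-0.45732274  0.61148711 -0.64570847]] [-0.52513795 -0.11002171  1.27796242]
top 49.30488234156752 251.83631366675363 191.04883680176212 [[ 0.01130951 -0.99980472 -0.01620534]
 [-0.99848614 -0.0104192  -0.05400809]
 [ 0.0538287   0.01679161 -0.99840899]] [0.14546029 0.58347647 1.45195055]
wrist 63.765439301217086 256.4610508204258 191.49843216605103 [[ 0.27221752  0.96223422 -0.0017139 ]
 [ 0.93129884 -0.263017    0.25200106]
 [ 0.24203325 -0.07019526 -0.96772544]] [-0.52347403 -0.03174506  0.38976449]
```

View pics/scene0.png

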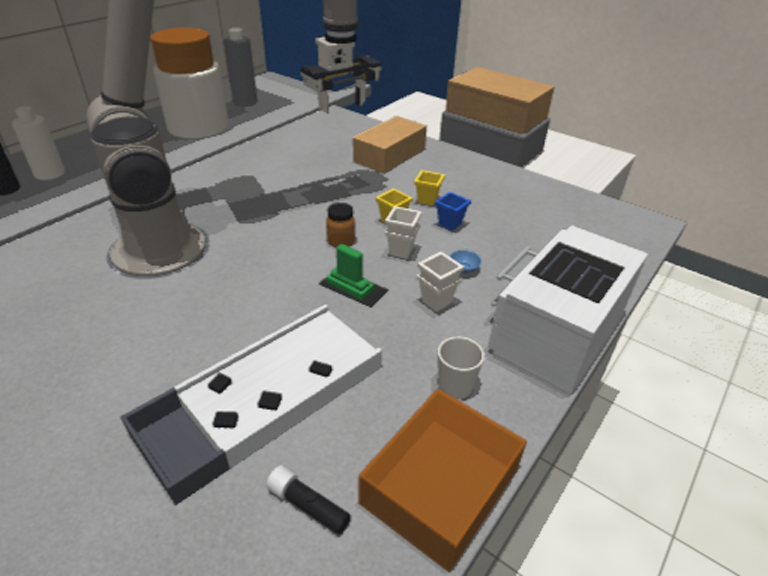

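View pics/top0.png

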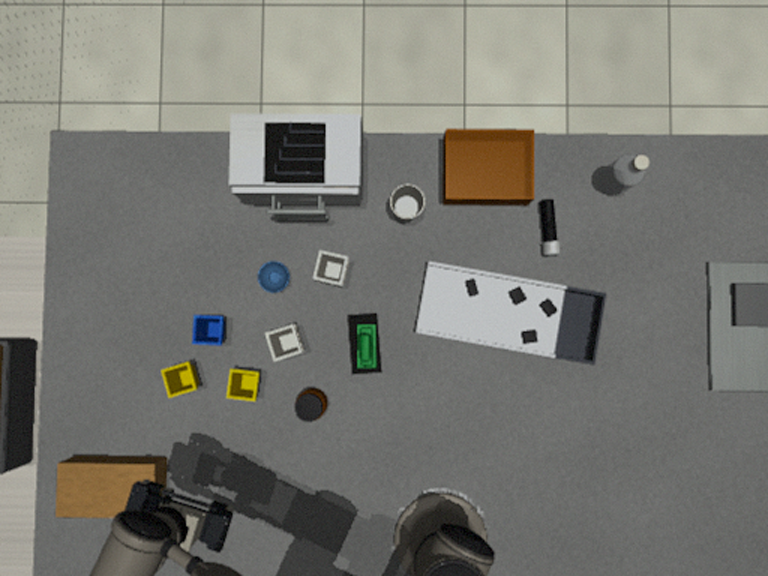

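View pics/wrist0.png

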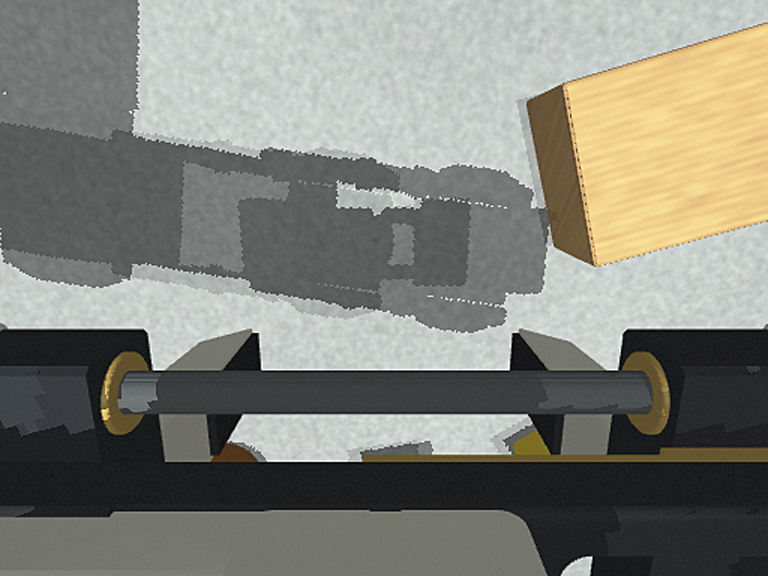

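The top view shows white tin stacks at (331,268) and (284,342), yellow and blue look-alikes, the scraper on its mat at (365,345), the bench spanning (417..605, 262..362) and 4 chips. Next I'll measure these and enlarge the crops.

```bash
cat > h.py <<'E'
import numpy as np,cv2
from cell import telemetry, read_camera
def f(c): return 192/np.tan(np.radians(c["fovy"]/2))
def ray(c,u,v,z):
    d=np.array([(u-c["cx"])/f(c),(v-c["cy"])/f(c),1]); R=np.array(c["R"]);t=np.array(c["t"])
    o=-R.T@t; D=R.T@d; return o+D*(z-o[2])/D[2]
def proj(c,X):
    p=np.array(c["R"])@np.array(X)+np.array(c["t"]); return np.array([c["cx"]+f(c)*p[0]/p[2],c["cy"]+f(c)*p[1]/p[2]])
def crop(c,x0,y0,x1,y1,k,name):
    cv2.imwrite("pics/"+name,cv2.resize(c["image"][y0:y1,x0:x1,::-1],None,fx=k,fy=k,interpolation=cv2.INTER_CUBIC))
def rects(c,mask,z,amin=15):
    n,l,s,_=cv2.connectedComponentsWithStats(mask.astype(np.uint8))
    out=[]
    for i in range(1,n):
        if s[i,4]<amin: continue
        ys,xs=np.nonzero(l==i)
        P=np.array([ray(c,u,v,z)[:2] for u,v in zip(xs,ys)])
        r=cv2.minAreaRect((P*1000).astype(np.float32))
        out.append((s[i,4],(xs.mean().round(1),ys.mean().round(1)),(np.array(r[0])/1000).round(4),np.round(r[1],1),round(r[2],1)))
    return out
E
python3 - <<'E'
from h import *
c=read_camera("scene"); crop(c,200,100,340,220,5.5,"s1.png")
c=read_camera("top"); crop(c,170,150,410,250,3.2,"t1.png")
im=c["image"].astype(int); hsv=cv2.cvtColor(c["image"],cv2.COLOR_RGB2HSV)
g=(hsv[...,0]>45)&(hsv[...,0]<80)&(hsv[...,1]>120)
print("green z.1 upper"); [print(x) for x in rects(c,g,0.02)]
v=im.max(2)
reg=np.zeros(v.shape,bool); reg[170:250,270:410]=1
print("dark z=.047"); [print(x) for x in rects(c,(v<55)&reg,0.047)]
print("plate"); [print(x) for x in rects(c,(im.min(2)>165)&reg,0.035,200)]
reg[:]=0;reg[200:255,225:260]=1
print("mat"); [print(x) for x in rects(c,(v<45)&reg|g,0.003,50)]
E
```

```text
green z.1 upper
(np.int32(394), (np.float64(244.1), np.float64(230.6)), array([0.4438, 0.1758]), array([100.8,  45.3]), 0.8)
dark z=.047
(np.int32(52), (np.float64(313.9), np.float64(191.2)), array([ 0.5822, -0.0621]), array([32.4, 18.3]), 14.2)
(np.int32(70), (np.float64(344.3), np.float64(196.7)), array([ 0.5635, -0.1652]), array([30.6, 26.1]), 26.6)
(np.int32(309), (np.float64(394.3), np.float64(215.3)), array([ 0.499 , -0.3072]), array([ 85.9, 151.3]), 79.9)
(np.int32(66), (np.float64(365.2), np.float64(204.8)), array([ 0.5375, -0.2366]), array([32.9, 22.8]), 34.2)
(np.int32(61), (np.float64(352.3), np.float64(224.0)), array([ 0.4715, -0.1931]), array([23.4, 29.6]), 10.1)
plate
(np.int32(3895), (np.float64(324.7), np.float64(206.4)), array([ 0.533, -0.108]), array([320.2, 166.4]), 80.4)
mat
(np.int32(733), (np.float64(242.6), np.float64(228.6)), array([0.4497, 0.1827]), array([136.7,  67.3]), 5.4)
```

View pics/s1.png

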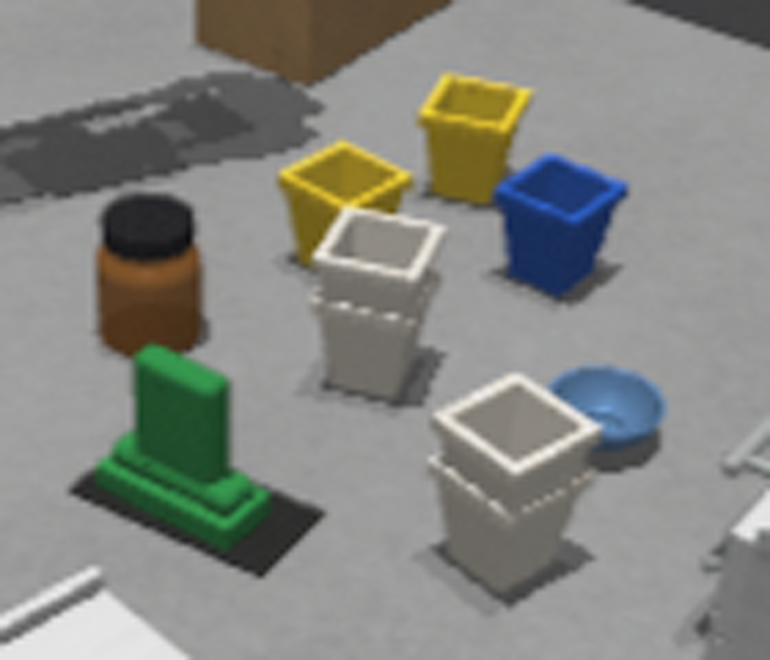

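View pics/t1.png

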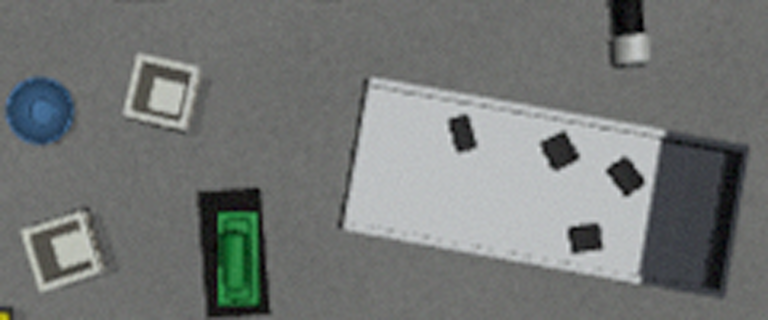

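White stacks only (scene 403,230 and 440,280 in the full view; crop shows two white tins in each) fit the description; the yellow and blue single ones don't. So there are two nested tins and four chips. I'm moving over the scraper first.

```bash
python3 -m creep '[1,0.033,-0.035,0,0.05, 1,0.033,-0.035,0,0.05, 1,0.033,-0.035,0,0.05, 1,0.033,-0.035,0,0.05, 1,0.033,-0.035,0,0.05, 1,0.033,-0.035,0,0.04, 1,0.033,-0.035,0,0, 1,0.033,-0.035,0,0, 1,0.02,-0.03,0,0,1,0,0,0,0]' 30
python3 - <<'E'
from h import *
c=read_camera("wrist"); crop(c,0,0,512,384,1.5,"w1.png")
t=read_camera("top")
hsv=cv2.cvtColor(t["image"],cv2.COLOR_RGB2HSV); im=t["image"].astype(int)
reg=np.zeros(im.shape[:2],bool); reg[155:250,170:235]=1
hsv2=hsv
print([x for x in rects(t,(im.min(2)>140)&reg,0.101,50)])
crop(t,170,150,410,250,3.2,"t2.png")
E
```

```text
time: 1.5
tool_pos: [0.4345, 0.1842, 0.2508]
tool_rot: [3.142, 0.001, -3.116]
contact_force: [-0.9, 1.2, 0.7]
opening: 0.0921
[(np.int32(154), (np.float64(220.3), np.float64(177.9)), array([0.6198, 0.2566]), array([67.2, 67.5]), 78.3), (np.int32(94), (np.float64(221.5), np.float64(179.6)), array([0.6139, 0.2517]), array([31.5, 33.1]), 76.5), (np.int32(239), (np.float64(189.6), np.float64(227.9)), array([0.453 , 0.3572]), array([67.8, 68.7]), 18.4)]
```

View pics/w1.png

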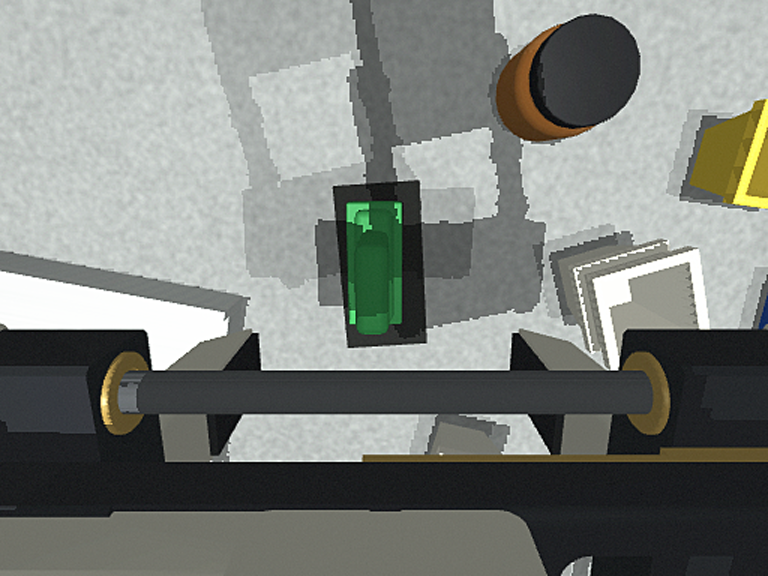

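Wrist view: scraper (375,270) green on its mat, slightly turned from the mat. I'll measure both in this view.

Run:
```python
from h import *
for n in ("wrist","top"):
    c=read_camera(n)
    hsv=cv2.cvtColor(c["image"],cv2.COLOR_RGB2HSV); v=c["image"].max(2)
    g=(hsv[...,0]>45)&(hsv[...,0]<80)&(hsv[...,1]>120)
    print(n,rects(c,g,0.021,50))
    if n=="wrist":
        r=np.zeros(g.shape,bool); r[118:235,215:290]=1
        print(rects(c,((v<60)|g)&r,0.003,300))
        # handle top left/right columns
        for z in (.021,.103):
            print(z,[ray(c,u/1.5,w/1.5,z).round(4) for u,w in ((348,203),(402,203),(402,325),(350,322),(358,333),(390,333),(388,240),(358,240))])
```

```text
wrist [(np.int32(3122), (np.float64(247.7), np.float64(176.9)), array([0.4464, 0.1753]), array([108.4,  43.9]), 1.8)]
[(np.int32(5947), (np.float64(252.4), np.float64(175.7)), array([0.4482, 0.1809]), array([139.3,  70.2]), 5.3)]
0.021 [array([0.3931, 0.1559, 0.021 ]), array([0.3919, 0.1976, 0.021 ]), array([0.4915, 0.2014, 0.021 ]), array([0.4901, 0.1584, 0.021 ]), array([0.4996, 0.1651, 0.021 ]), array([0.4988, 0.1917, 0.021 ]), array([0.421 , 0.1877, 0.021 ]), array([0.4217, 0.164 , 0.021 ])]
0.103 [array([0.3868, 0.1621, 0.103 ]), array([0.3858, 0.1944, 0.103 ]), array([0.4629, 0.1974, 0.103 ]), array([0.4618, 0.164 , 0.103 ]), array([0.4692, 0.1693, 0.103 ]), array([0.4686, 0.1898, 0.103 ]), array([0.4084, 0.1867, 0.103 ]), array([0.4089, 0.1684, 0.103 ])]
top [(np.int32(83), (np.float64(242.8), np.float64(218.8)), array([0.4819, 0.1797]), array([24.4, 45.4]), 0.7)]
```

```bash
python3 -m creep '[1,0.007,-0.006,-0.04,0, 1,0,0,-0.045,0, 1,0,0,-0.045,0, 1,0,0,-0.035,0, 1,0,0,0,0]' 30
python3 - <<'E'
from h import *
c=read_camera("scene"); crop(c,180,110,320,215,5.5,"s2.png")
c=read_camera("wrist"); crop(c,0,0,512,384,1.5,"w2.png")
E
```

```text
time: 2.33
tool_pos: [0.4374, 0.1862, 0.0837]
tool_rot: [3.139, 0.006, -3.102]
contact_force: [0.4, 0.1, 0.4]
opening: 0.0915
```

View pics/s2.png

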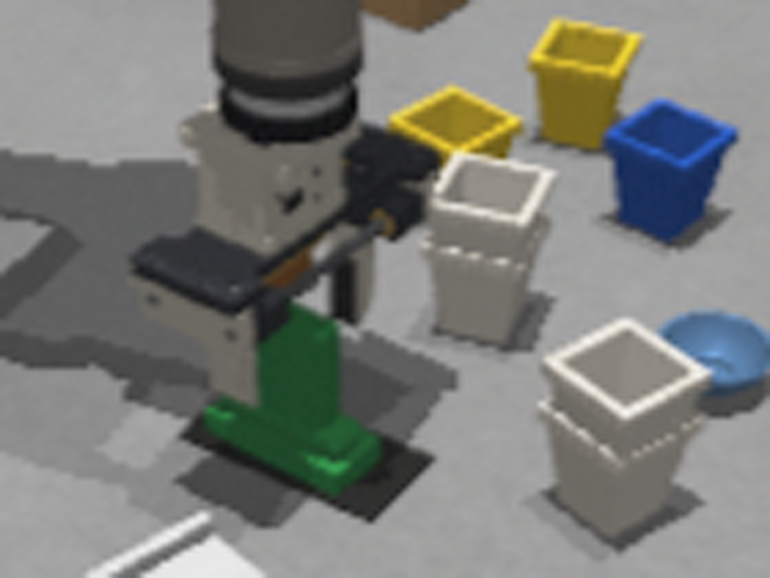

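View pics/w2.png

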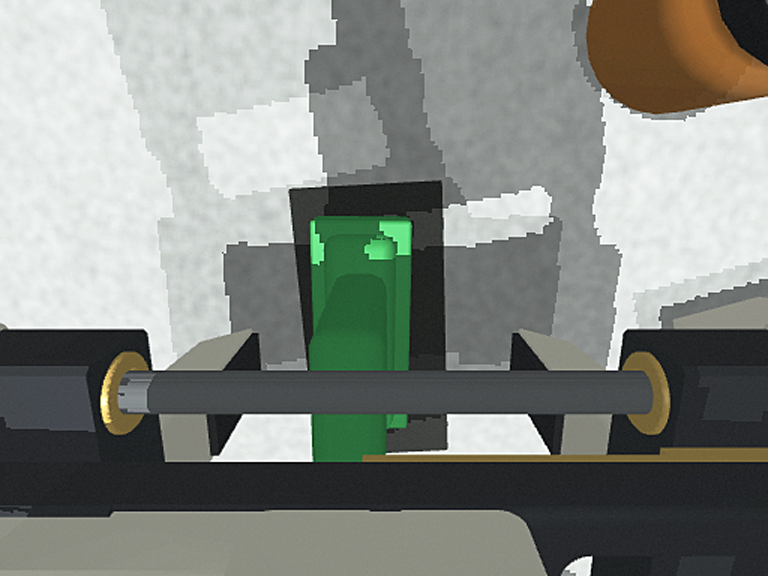

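The jaws straddle the handle but sit about 8 mm off in y, so I'll correct that, lower and close.

```bash
python3 -m creep '[1,0.004,-0.009,-0.01,-0.01, 1,0,0,-0.006,0, 1,0,0,0,0]' 30
```

```text
time: 2.8
tool_pos: [0.4459, 0.1776, 0.0725]
tool_rot: [3.137, 0.018, -3.113]
contact_force: [-0.1, 0.3, -0.0]
opening: 0.092
```

```bash
python3 -m creep '[1,-0.006,0,-0.003,0, 1,0,0,0,0, 0.1,0,0,0,0, 0.1,0,0,0,0, 0.1,0,0,0,0, 0.1,0,0,0,0, 0.1,0,0,0,0]' 30
```

```text
time: 3.68
tool_pos: [0.4398, 0.1777, 0.07]
tool_rot: [3.136, 0.019, -3.113]
contact_force: [-0.3, -0.2, 0.7]
opening: 0.0466
```

```bash
python3 -m creep '[0.1,0,0,0,0, 0.1,0,0,0,0, 0.1,0,0,0,0, 0.1,0,0,0,0, 0.1,0,0,0,0]' 30; python3 -m creep '[0.1,0,0,0.03,0, 0.1,0,0,0.04,0, 0.1,0,0,0.03,0, 0.1,0,0,0,0]' 30;  python3 - <<'E'
from h import *
c=read_camera("wrist"); crop(c,0,0,512,384,1.5,"w3.png")
c=read_camera("scene"); crop(c,100,80,320,245,3.5,"s3.png")
E
```

```text
time: 4.3
tool_pos: [0.4398, 0.1776, 0.0699]
tool_rot: [3.137, 0.019, -3.113]
contact_force: [-0.1, 0.4, -0.0]
opening: 0.0216
time: 4.8
tool_pos: [0.4382, 0.1774, 0.1712]
tool_rot: [3.137, 0.015, -3.113]
contact_force: [0.4, 0.1, -2.1]
opening: 0.0219
```

View pics/w3.png

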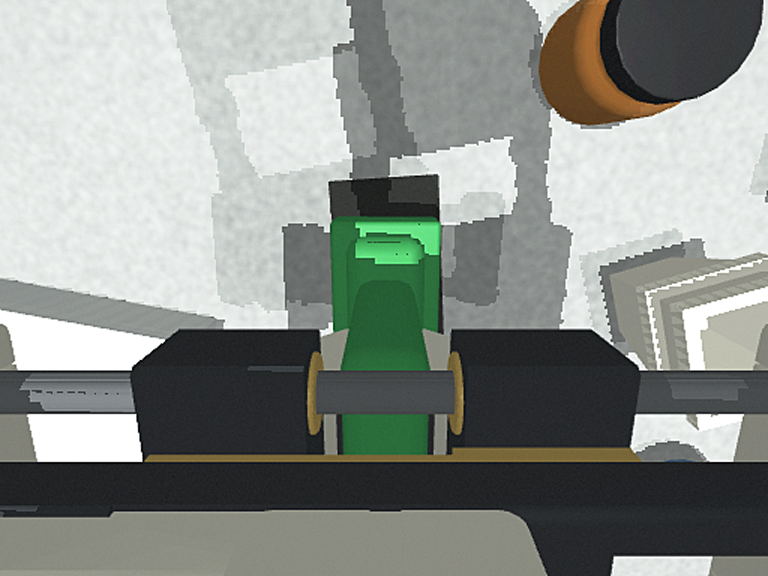

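View pics/s3.png

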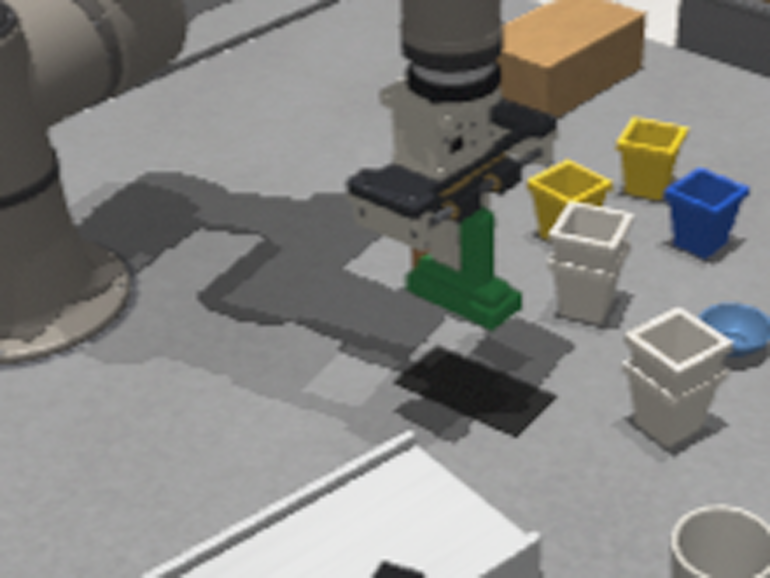

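The scraper is held and clear. I'll re-measure the mat, bench and chips.

Run:
```python
from h import *
c=read_camera("top"); crop(c,170,130,410,290,3.2,"t3.png")
im=c["image"].astype(int);v=im.max(2)
reg=np.zeros(v.shape,bool); reg[170:250,270:410]=1
[print(x) for x in rects(c,(v<60)&reg,0.047)]
p=(im.min(2)>150)&reg
[print(x) for x in rects(c,p,0.035,200)]
# plate outline
cs=max(cv2.findContours(p.astype(np.uint8),0,1)[0],key=cv2.contourArea)
q=cv2.approxPolyDP(cv2.convexHull(cs),4,True)[:,0]
print(q.tolist(),[ray(c,*u,0.047)[:2].round(4) for u in q])
w=read_camera("wrist")
```

```text
(np.int32(53), (np.float64(314.0), np.float64(191.2)), array([ 0.5822, -0.0621]), array([32.4, 18.3]), 14.7)
(np.int32(71), (np.float64(344.3), np.float64(196.7)), array([ 0.5635, -0.1652]), array([30.6, 26.1]), 26.6)
(np.int32(329), (np.float64(394.3), np.float64(214.8)), array([ 0.4985, -0.3096]), array([ 87.8, 153. ]), 81.5)
(np.int32(66), (np.float64(365.2), np.float64(204.7)), array([ 0.5378, -0.2372]), array([33.2, 24. ]), 36.9)
(np.int32(63), (np.float64(352.3), np.float64(224.0)), array([ 0.4715, -0.193 ]), array([24. , 29.3]), 12.0)
(np.int32(4122), (np.float64(325.1), np.float64(205.9)), array([ 0.5332, -0.1083]), array([321.9, 168.6]), 80.3)
[[286, 174], [376, 190], [369, 237], [278, 221]] [array([0.6402, 0.0343]), array([ 0.5883, -0.2737]), array([ 0.4278, -0.2493]), array([0.4785, 0.0606])]
```

View pics/t3.png

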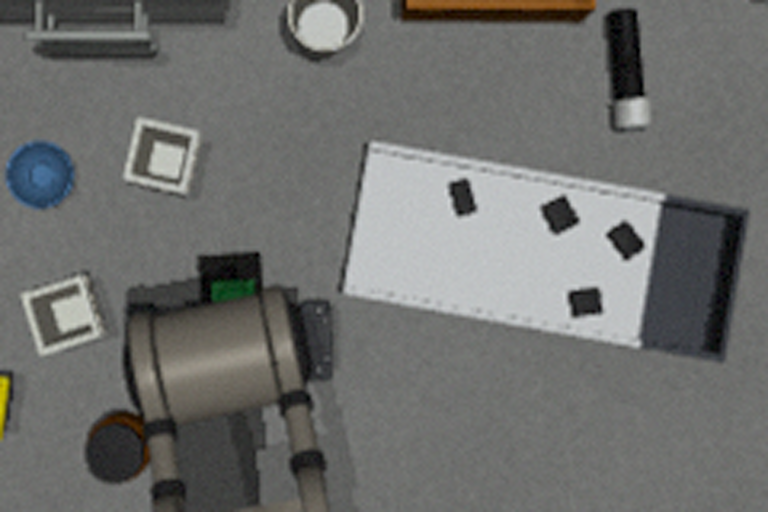

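```bash
python3 -m creep '[0.1,0.027,-0.035,0,-0.04, 0.1,0.027,-0.035,0,-0.04, 0.1,0.027,-0.035,0,-0.04, 0.1,0.027,-0.035,0,-0.04, 0.1,0.027,-0.035,0,-0.037, 0.1,0,0,0,0,0.1,0,0,0,0]' 30
python3 - <<'E'
from h import *
c=read_camera("wrist"); crop(c,0,0,512,384,1.5,"w4.png")
c=read_camera("scene"); crop(c,60,130,280,340,2.8,"s4.png")
E
```

```text
time: 5.88
tool_pos: [0.57, -0.0031, 0.1566]
tool_rot: [3.139, -0.011, 2.968]
contact_force: [-0.4, -0.3, -2.5]
opening: 0.0216
```

View pics/s4.png

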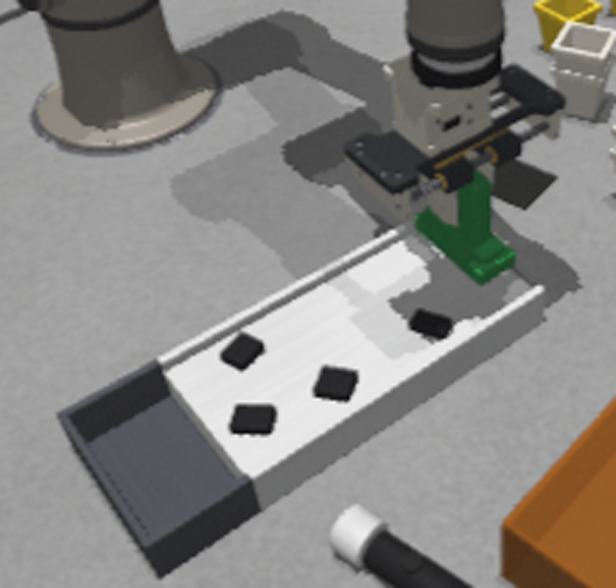

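```bash
python3 -m creep '[0.1,0.005,0.010,-0.015,0, 0.1,0,0,-0.02,0,0.1,0,0,-0.01,0, 0.1,0,0,0,0]' 30;python3 - <<'E'
from h import *
c=read_camera("scene"); crop(c,60,130,280,340,2.8,"s5.png")
c=read_camera("wrist"); crop(c,0,0,512,384,1.5,"w5.png")
E
```

```text
time: 6.48
tool_pos: [0.5741, 0.0122, 0.1092]
tool_rot: [3.138, -0.011, 2.974]
contact_force: [-0.5, 0.8, -1.1]
opening: 0.0217
```

View pics/s5.png

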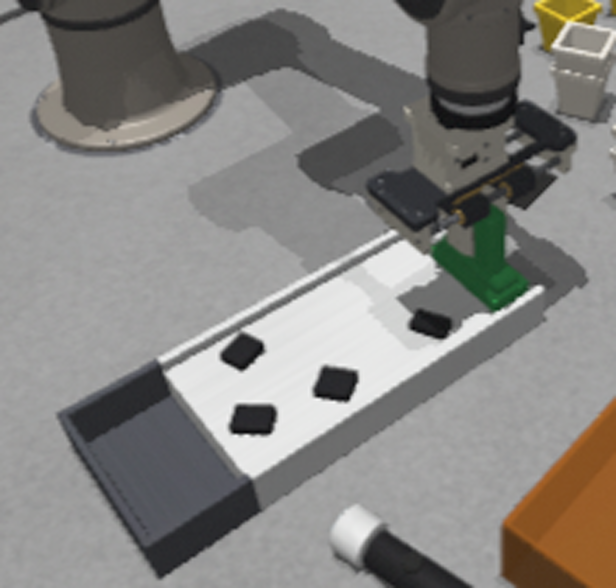

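View pics/w5.png

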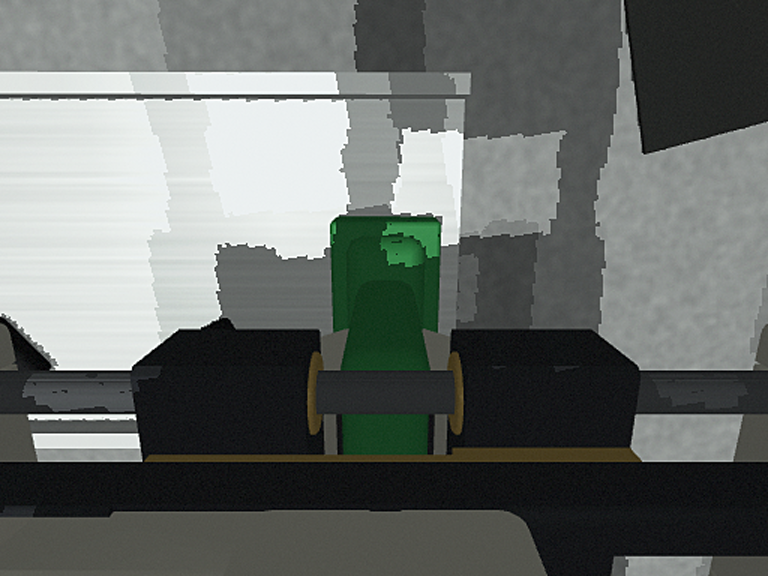

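```bash
python3 -m creep '[0.1,0,0,-0.003,0, 0.1,0,0,0,0]' 30; python3 -m creep '[0.1,0,0,-0.002,0, 0.1,0,0,0,0]';python3 -m creep '[0.1,0,0,-0.002,0, 0.1,0,0,0,0]'
```

```text
time: 6.82
tool_pos: [0.5754, 0.0117, 0.1082]
tool_rot: [3.138, -0.007, 2.973]
contact_force: [0.8, 0.9, -1.7]
opening: 0.0219
time: 7.08
tool_pos: [0.5757, 0.0115, 0.1066]
tool_rot: [3.138, -0.006, 2.973]
contact_force: [-0.9, -0.0, -1.0]
opening: 0.022
time: 7.32
tool_pos: [0.5757, 0.0115, 0.1045]
tool_rot: [3.138, -0.006, 2.973]
contact_force: [-0.3, 0.2, -2.1]
opening: 0.0216
```

```bash
python3 -m creep '[0.1,-0.0034,-0.0197,-0.001,0, 0.1,-0.0034,-0.0197,0,0, 0.1,-0.0034,-0.0197,0,0, 0.1,-0.0034,-0.0197,0,0, 0.1,-0.0034,-0.0197,0,0]' 40;python3 - <<'E'
from h import *
c=read_camera("scene"); crop(c,60,130,280,340,2.8,"s6.png")
E
```

```text
time: 7.95
tool_pos: [0.5571, -0.0944, 0.1035]
tool_rot: [3.139, -0.006, 2.973]
contact_force: [0.3, -0.2, -1.3]
opening: 0.0217
```

View pics/s6.png

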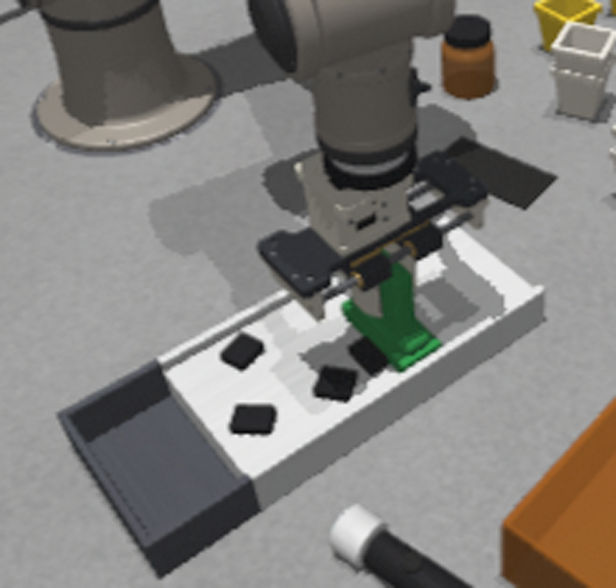

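The blade (395,345 in crop) is pushing the first chip cleanly. Continuing.

```bash
python3 -m creep '[0.1,-0.0034,-0.0197,0,0, 0.1,-0.0034,-0.0197,0,0, 0.1,-0.0034,-0.0197,0,0, 0.1,-0.0034,-0.0197,0,0, 0.1,-0.0025,-0.0147,0,0, 0.1,-0.0025,-0.0147,0,0]' 40;python3 - <<'E'
from h import *
c=read_camera("scene"); crop(c,60,130,280,340,2.8,"s7.png")
E
```

```text
time: 8.75
tool_pos: [0.5359, -0.2134, 0.1037]
tool_rot: [3.14, -0.005, 2.968]
contact_force: [-0.4, -0.3, -1.8]
opening: 0.0219
```

View pics/s7.png

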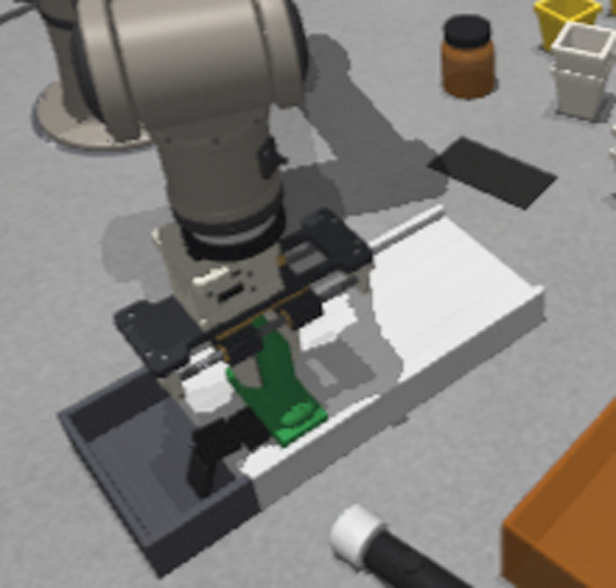

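```bash
python3 -m creep '[0.1,-0.0025,-0.0127,0,0, 0.1,-0.0025,-0.0127,0,0, 0.1,-0.0025,-0.0127,0,0, 0.1,-0.0025,-0.0127,0,0, 0.1,0,0,0,0]' 40;python3 - <<'E'
from h import *
c=read_camera("scene"); crop(c,60,130,280,340,2.8,"s8.png")
c=read_camera("top"); crop(c,260,150,420,270,4,"t8.png")
E
```

```text
time: 9.43
tool_pos: [0.525, -0.2696, 0.1036]
tool_rot: [3.141, -0.005, 2.967]
contact_force: [-0.2, 0.7, -1.8]
opening: 0.0221
```

View pics/s8.png

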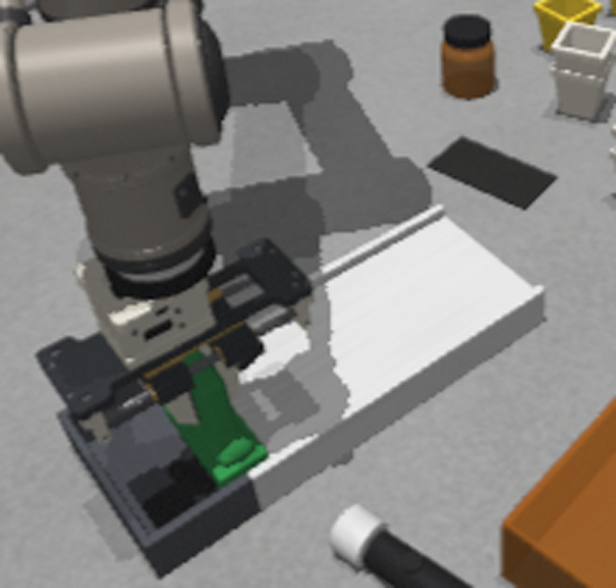

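View pics/t8.png

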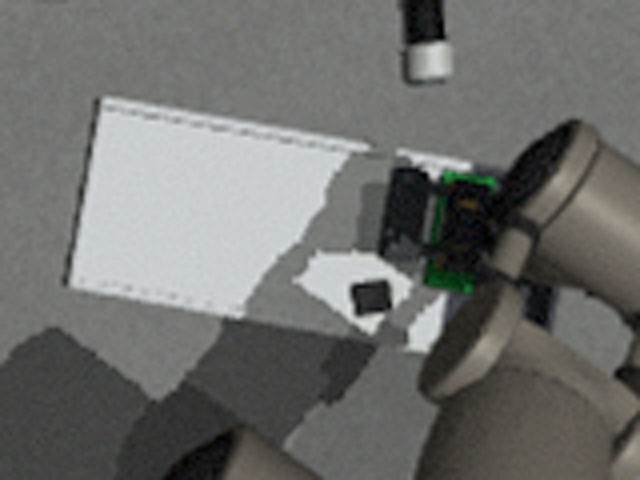

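Three chips went into the trough; chip 4 remains at (370,298) in the top crop. I'm lifting for pass 2.

```bash
python3 -m creep '[0.1,0,0,0.03,0, 0.1,0,0,0.02,0, 0.1,-0.004,0.038,0,0, 0.1,-0.004,0.038,0,0, 0.1,-0.004,0.038,0,0, 0.1,-0.004,0.037,0,0, 0.1,0,0,0,0, 0.1,0,0,0,0]' 40;python3 - <<'E'
from h import *
c=read_camera("scene"); crop(c,60,130,280,340,2.8,"s9.png")
c=read_camera("top"); crop(c,260,150,420,270,4,"t9.png")
E
```

```text
time: 10.52
tool_pos: [0.5085, -0.1094, 0.1553]
tool_rot: [3.139, -0.005, 2.972]
contact_force: [0.2, 0.3, -1.3]
opening: 0.0217
```

View pics/s9.png

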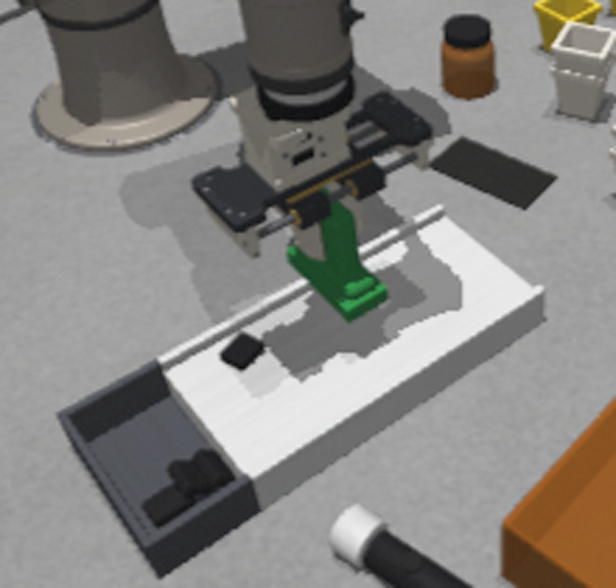

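View pics/t9.png

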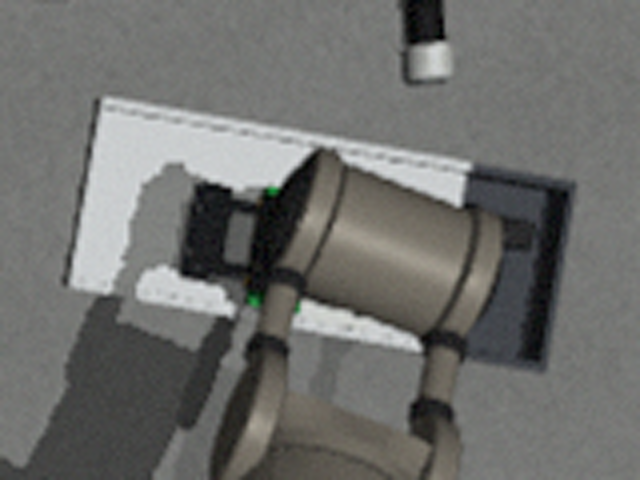

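```bash
python3 -m creep '[0.1,0.006,-0.001,-0.01,0, 0.1,0,0,-0.02,0,0.1,0,0,-0.01,0,0.1,0,0,0,0]' 40
```

```text
time: 11.12
tool_pos: [0.5157, -0.1136, 0.1124]
tool_rot: [3.139, -0.005, 2.967]
contact_force: [-0.7, 0.1, -1.8]
opening: 0.0222
```

```bash
python3 -m creep '[0.1,0,0,-0.004,0, 0.1,0,0,0,0]' 40
python3 - <<'E'
from h import *
c=read_camera("wrist"); crop(c,0,0,512,384,1.5,"w10.png")
E
```

```text
time: 11.38
tool_pos: [0.5161, -0.1141, 0.1087]
tool_rot: [3.139, -0.004, 2.967]
contact_force: [-0.3, -0.6, -1.4]
opening: 0.0218
```

View pics/w10.png

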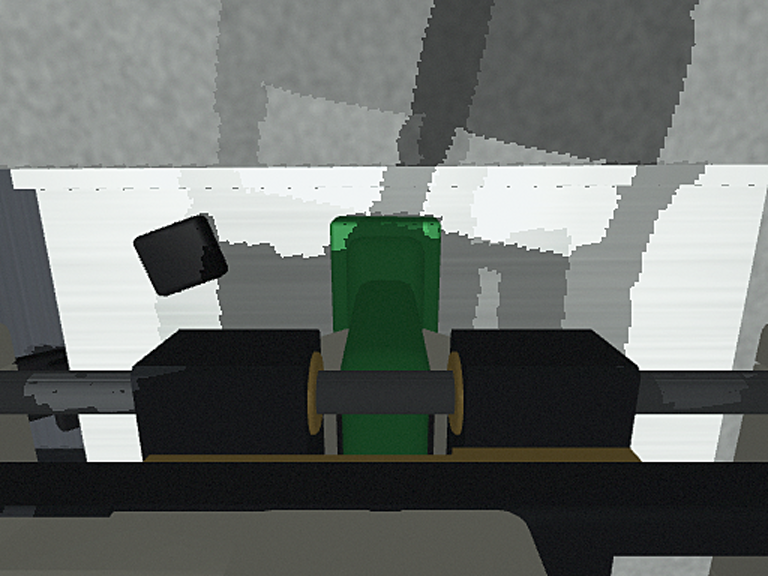

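The chip sits near the blade's outer end (rows 215–295 against 217 for the blade's end), so I'll shift 4 mm outward before pushing.

```bash
python3 -m creep '[0.1,-0.004,0.001,-0.004,0, 0.1,0,0,-0.001,0, 0.1,-0.0034,-0.0197,0,0, 0.1,-0.0034,-0.0197,0,0, 0.1,-0.0034,-0.0197,0,0, 0.1,0,0,0,0]' 40
python3 - <<'E'
from h import *
c=read_camera("wrist"); crop(c,0,0,512,384,1.5,"w11.png")
E
```

```text
time: 12.18
tool_pos: [0.502, -0.1732, 0.1046]
tool_rot: [3.14, -0.001, 2.968]
contact_force: [-0.8, 0.6, -1.4]
opening: 0.022
```

View pics/w11.png

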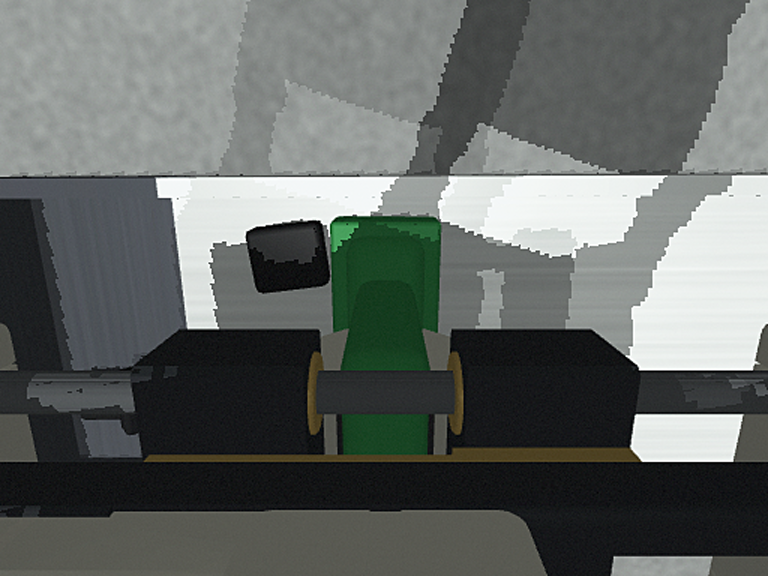

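```bash
python3 -m creep '[0.1,-0.0028,-0.0158,0,0, 0.1,-0.0028,-0.0158,0,0, 0.1,-0.0028,-0.0158,0,0, 0.1,-0.0028,-0.0158,0,0, 0.1,-0.0023,-0.0128,0,0, 0.1,-0.0023,-0.0128,0,0,0.1,0,0,0,0]' 40
python3 - <<'E'
from h import *
c=read_camera("wrist"); crop(c,0,0,512,384,1.5,"w12.png")
E
```

```text
time: 13.1
tool_pos: [0.485, -0.267, 0.1045]
tool_rot: [3.139, -0.001, 2.969]
contact_force: [0.9, 0.4, -1.2]
opening: 0.0217
```

View pics/w12.png

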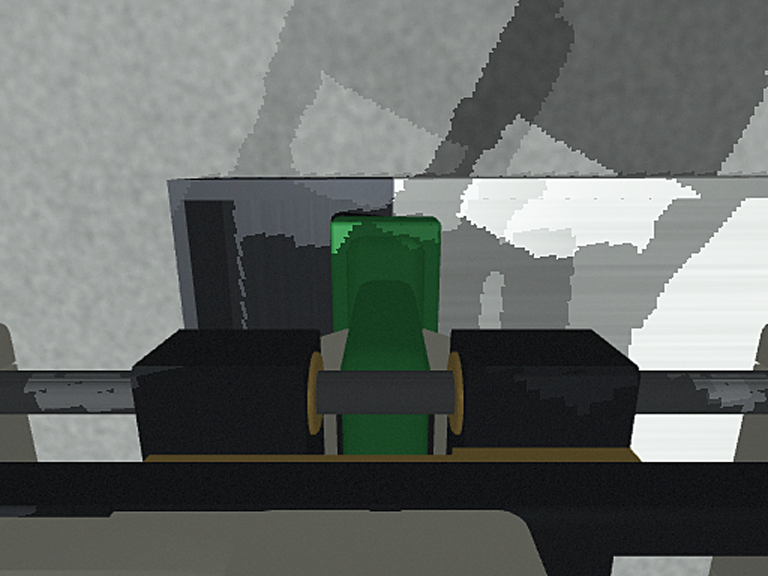

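```bash
python3 -m creep '[0.1,0,0,0.03,0, 0.1,0,0,0.03,0, 0.1,0.006,0.038,0,0, 0.1,0.006,0.038,0,0, 0.1,0.006,0.038,0,0, 0.1,0.006,0.038,0,0, 0.1,0,0,0,0, 0.1,0,0,0,0]' 40;python3 - <<'E'
from h import *
c=read_camera("scene"); crop(c,60,180,200,340,4,"s13.png")
c=read_camera("wrist"); crop(c,0,0,512,384,1.5,"w13.png")
E
```

```text
time: 14.15
tool_pos: [0.5089, -0.1059, 0.1662]
tool_rot: [3.136, -0.002, 2.973]
contact_force: [0.3, 0.1, -1.1]
opening: 0.0219
```

View pics/s13.png

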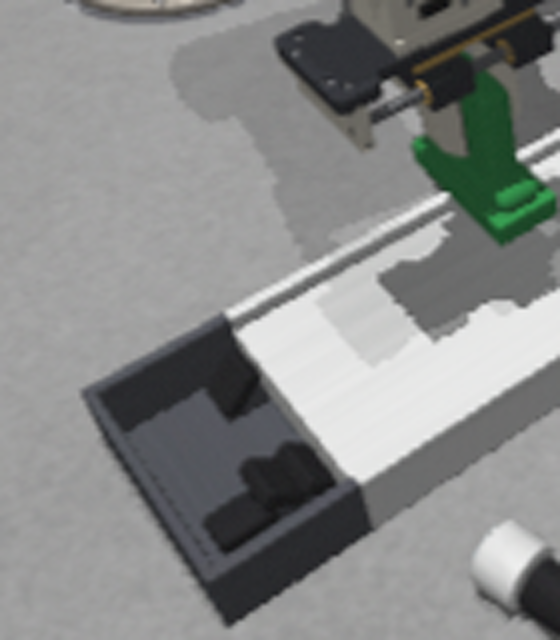

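View pics/w13.png

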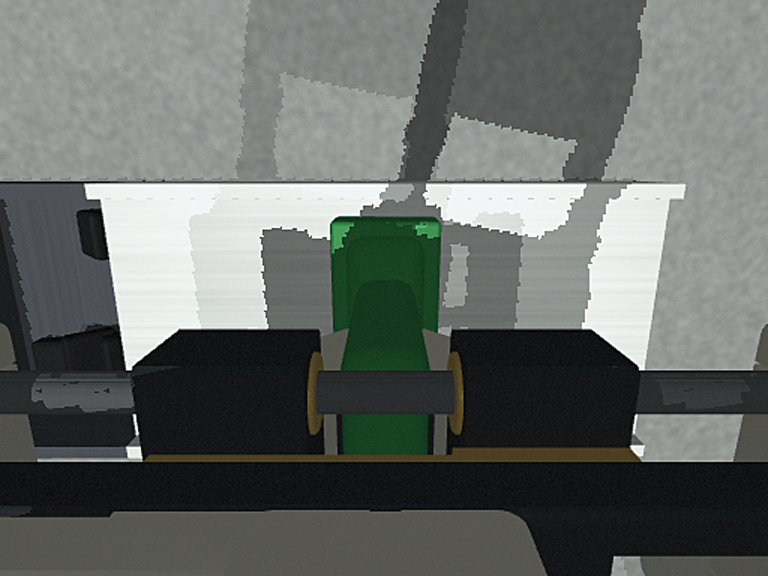

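All four chips are in the trough: three in a group, one at (235,390) in the crop against the plate's end. I'm carrying the scraper back.

```bash
python3 -m creep '[0.1,-0.010,0.047,0,0.04, 0.1,-0.010,0.047,0,0.04, 0.1,-0.010,0.047,0,0.04, 0.1,-0.010,0.047,0,0.04, 0.1,-0.010,0.047,0,0.04, 0.1,-0.008,0.04,0,0.04, 0.1,0,0,0,0, 0.1,0,0,0,0]' 40;python3 - <<'E'
from h import *
c=read_camera("scene")
v=c["image"].max(2); reg=np.zeros(v.shape,bool); reg[175:212,205:265]=1
print("mat scene",rects(c,(v<60)&reg,0.003,80))
crop(c,130,100,300,230,4.5,"s14.png")
c=read_camera("top"); crop(c,230,140,420,270,4,"t14.png")
v=c["image"].max(2);reg[:]=0; reg[170:250,375:410]=1
E
```

```text
time: 15.25
tool_pos: [0.4512, 0.1683, 0.1663]
tool_rot: [3.137, 0.001, -3.078]
contact_force: [0.4, 0.3, -0.4]
opening: 0.0218
mat scene [(np.int32(572), (np.float64(235.7), np.float64(191.3)), array([0.4511, 0.1799]), array([138.5,  72.8]), 5.3)]
```

View pics/s14.png

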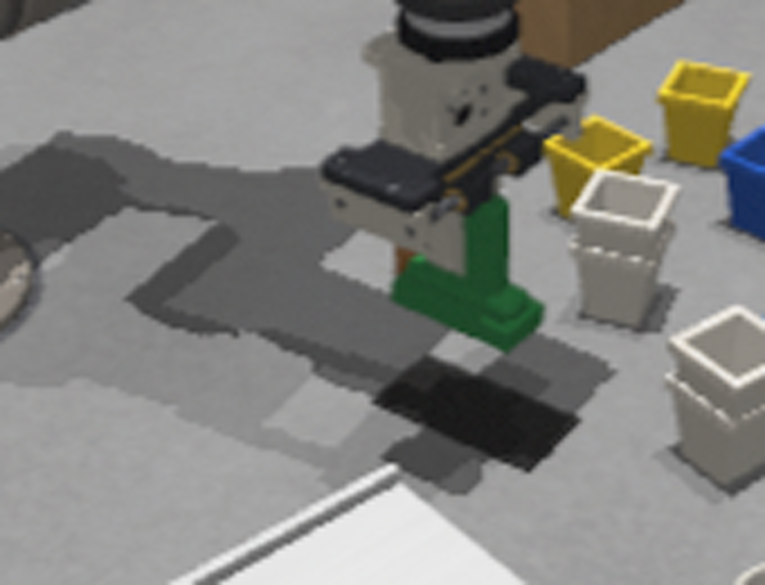

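View pics/t14.png

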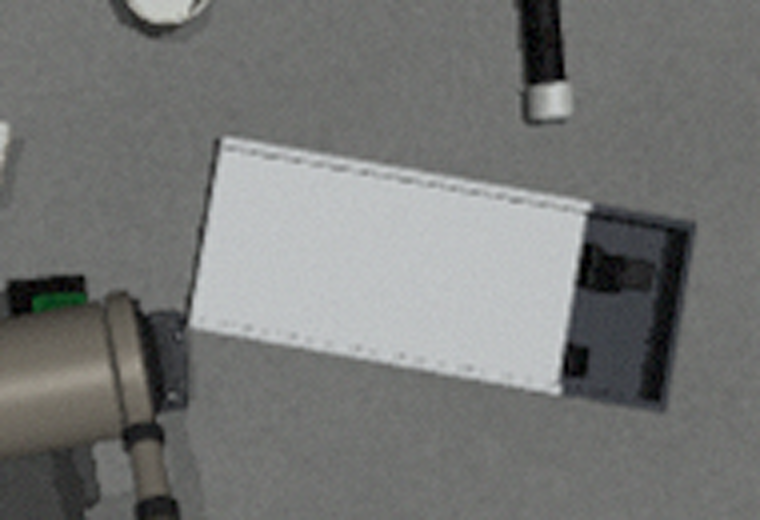

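The plate is clear and all four chips lie inside the trough. Lowering the scraper onto the mat at about (0.449, 0.181).

```bash
python3 -m creep '[0.1,-0.002,0.012,0,0, 0.1,0,0,-0.04,0, 0.1,0,0,-0.03,0, 0.1,0,0,-0.012,0, 0.1,0,0,0,0, 0.1,0,0,0,0]' 40
```

```text
time: 16.1
tool_pos: [0.4519, 0.1796, 0.0842]
tool_rot: [3.136, 0.006, -3.086]
contact_force: [0.5, 0.2, -0.7]
opening: 0.0218
```

```bash
python3 -m creep '[0.1,-0.002,0,-0.008,0, 0.1,0,0,-0.004,0, 0.1,0,0,-0.001,0, 0.1,0,0,0,0]' 40
```

```text
time: 16.6
tool_pos: [0.4508, 0.1798, 0.0722]
tool_rot: [3.135, 0.01, -3.086]
contact_force: [-0.8, 0.4, -1.6]
opening: 0.022
```

```bash
python3 -m creep '[0.1,0,0,-0.002,0, 0.1,0,0,0,0]' 40; python3 -m creep '[0.1,0,0,-0.002,0, 0.1,0,0,0,0]' 40
```

```text
time: 16.85
tool_pos: [0.4511, 0.1799, 0.0704]
tool_rot: [3.135, 0.01, -3.086]
contact_force: [-0.1, 0.2, -0.3]
opening: 0.0219
time: 17.1
tool_pos: [0.4511, 0.1802, 0.0705]
tool_rot: [3.135, 0.012, -3.085]
contact_force: [-0.3, -0.6, -1.4]
opening: 0.0219
```

It has touched down, so I'll release and lift straight up.

```bash
python3 -m creep '[0.5,0,0,0,0, 1,0,0,0,0, 1,0,0,0,0, 1,0,0,0,0, 1,0,0,0,0, 1,0,0,0,0, 1,0,0,0,0, 1,0,0,0,0, 1,0,0,0.04,0, 1,0,0,0.05,0, 1,0,0,0.05,0, 1,0,0,0,0]' 20
python3 - <<'E'
from h import *
c=read_camera("scene"); crop(c,130,90,300,230,4,"s15.png")
w=read_camera("wrist"); crop(w,0,0,512,384,1.5,"w15.png")
E
```

```text
time: 18.6
tool_pos: [0.4504, 0.1799, 0.2137]
tool_rot: [3.135, 0.01, -3.086]
contact_force: [-0.8, -0.4, -1.1]
opening: 0.0916
```

View pics/s15.png

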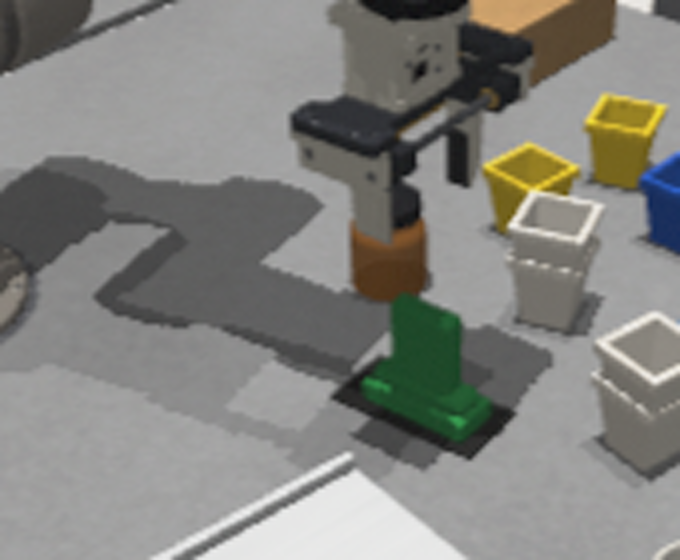

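View pics/w15.png

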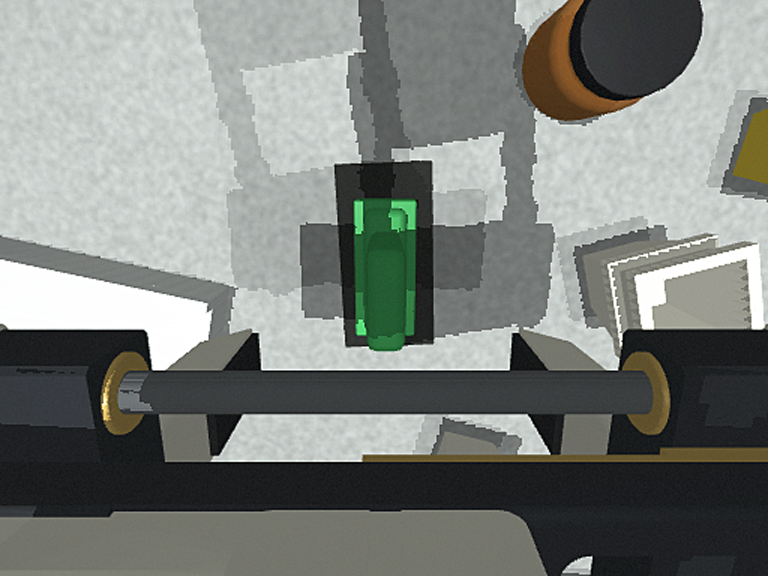

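The scraper stands centred on its mat. Next is the near stack at about (0.453, 0.357).

```bash
python3 -m creep '[1,0,0.042,0,0.06, 1,0.001,0.042,0,0.06, 1,0.001,0.042,0,0.06, 1,0.001,0.038,0,0.06, 1,0,0,0,0.02, 1,0,0,0,0]' 20
python3 - <<'E'
from h import *
w=read_camera("wrist"); crop(w,0,0,512,384,1.5,"w16.png")
c=read_camera("top"); crop(c,60,150,420,270,2.2,"t16.png")
E
```

```text
time: 19.45
tool_pos: [0.4469, 0.3449, 0.1984]
tool_rot: [3.142, -0.017, -2.82]
contact_force: [-0.3, 0.4, 0.2]
opening: 0.0918
```

View pics/w16.png

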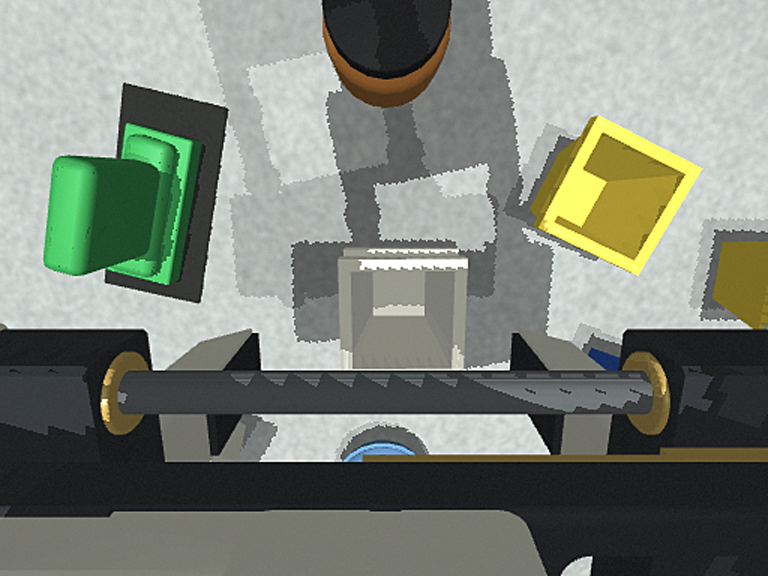

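View pics/t16.png

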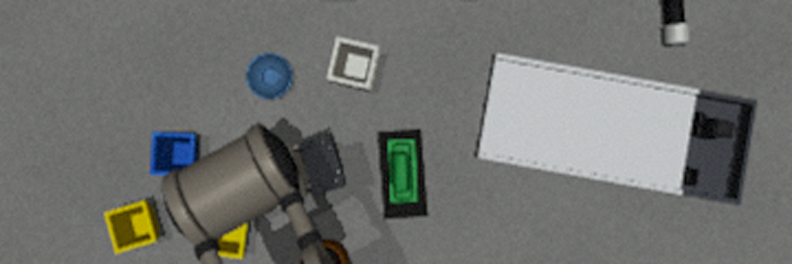

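The wrist view shows the white nested tin's mouth, near lip edge from (340,256) to (468,256), squarely between the jaws.

Run:
```python
from h import *
w=read_camera("wrist"); crop(w,205,150,335,260,6,"w17.png")
for u,v in ((340,256),(468,256),(342,310),(467,310)): print(ray(w,u/1.5,v/1.5,.101).round(4))
for X in ((0.453,0.357,.101),): 
  print(proj(w,X)*1.5)
a=np.radians(18.4)
R=np.array([[np.cos(a),-np.sin(a)],[np.sin(a),np.cos(a)]])
for d in ((-33,-33),(-33,33)): print(proj(w,[*(np.array([.453,.357])+R@np.array(d)/1000),.101])*1.5)
```

```text
[0.4297 0.3146 0.101 ]
[0.4092 0.3762 0.101 ]
[0.4567 0.3239 0.101 ]
[0.4361 0.3859 0.101 ]
[404.14380032 322.61129717]
[339.98946953 260.781281  ]
[469.62060816 260.81757259]
```

View pics/w17.png

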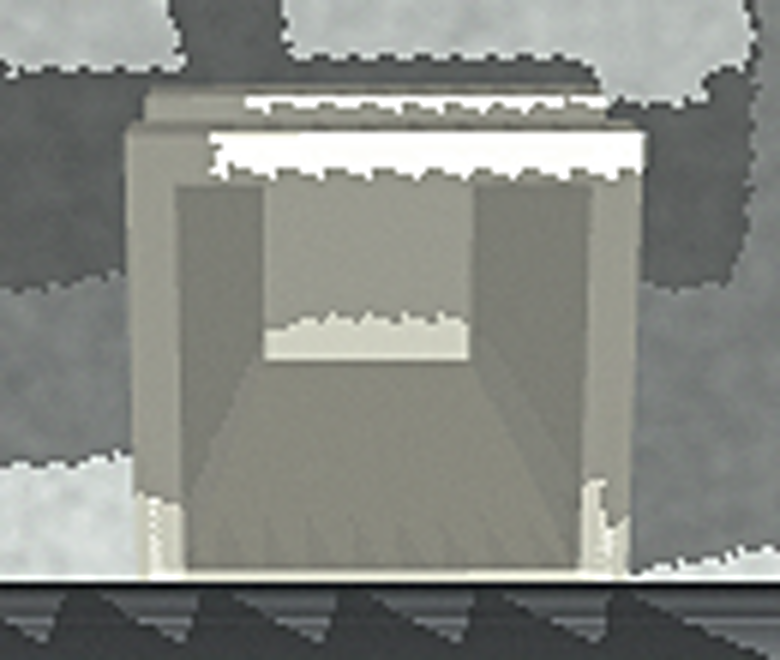

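```bash
python3 -m creep '[1,0.005,0.012,0,0, 1,0,0,-0.03,0, 1,0,0,-0.02,0, 1,0,0,0,0, 1,0,0,0,0]' 15
```

```text
time: 20.23
tool_pos: [0.4557, 0.3574, 0.1507]
tool_rot: [3.14, -0.01, -2.826]
contact_force: [0.2, 0.1, -0.3]
opening: 0.0919
```

```bash
python3 -m creep '[1,-0.004,0,-0.02,0, 1,0,0,-0.02,0, 1,0,0,-0.007,0, 1,0,0,0,0, 1,0,0,0,0]' 15;python3 - <<'E'
from h import *
w=read_camera("wrist"); crop(w,0,0,512,384,1.5,"w18.png")
c=read_camera("scene"); crop(c,200,90,320,215,5,"s18.png")
E
```

```text
time: 20.85
tool_pos: [0.4548, 0.3592, 0.1083]
tool_rot: [3.137, -0.0, -2.827]
contact_force: [-0.3, 1.1, -0.2]
opening: 0.092
```

View pics/w18.png

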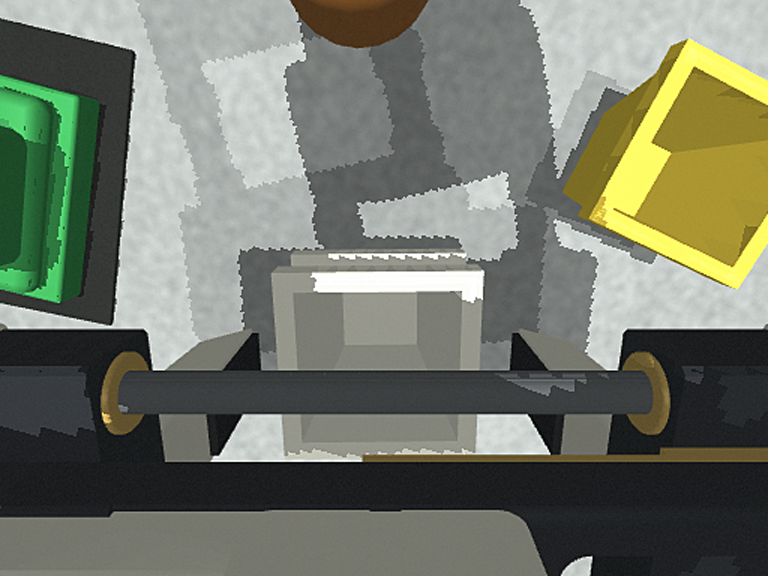

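View pics/s18.png

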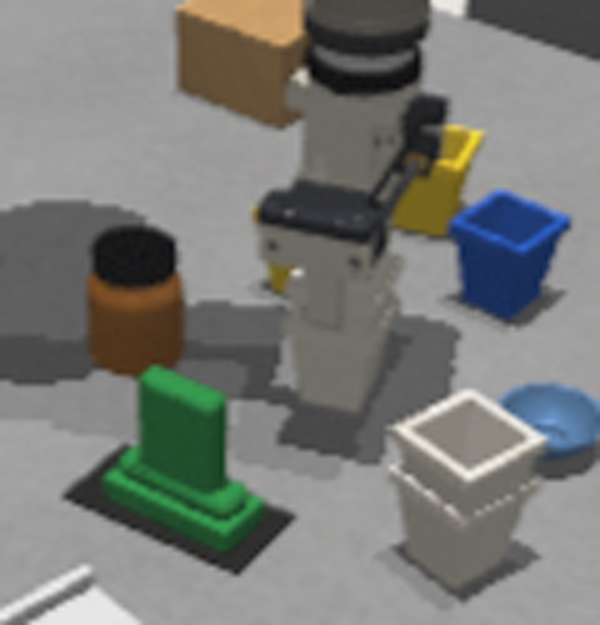

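```bash
python3 -m creep '[1,-0.002,-0.002,-0.005,0, 1,0,0,0,0, 0.55,0,0,0,0, 0.55,0,0,0,0, 0.55,0,0,0,0, 0.55,0,0,0,0, 0.55,0,0,0,0, 0.55,0,0,0,0]' 15
```

```text
time: 21.95
tool_pos: [0.4528, 0.3571, 0.1036]
tool_rot: [3.137, 0.001, -2.827]
contact_force: [0.9, -0.2, 0.6]
opening: 0.0656
```

The jaws are closed on the 66 mm lip (0.0656). Lifting slowly.

```bash
python3 -m creep '[0.5,0,0,0,0, 0.5,0,0,0.006,0, 0.5,0,0,0.006,0, 0.5,0,0,0.008,0, 0.5,0,0,0.01,0, 0.5,0,0,0,0]' 18;python3 - <<'E'
from h import *
w=read_camera("wrist"); crop(w,0,0,512,384,1.5,"w19.png")
c=read_camera("scene"); crop(c,200,90,320,215,5,"s19.png")
E
```

```text
time: 22.7
tool_pos: [0.453, 0.3573, 0.1363]
tool_rot: [3.137, 0.002, -2.827]
contact_force: [-0.2, -0.2, -0.5]
opening: 0.0655
```

View pics/s19.png

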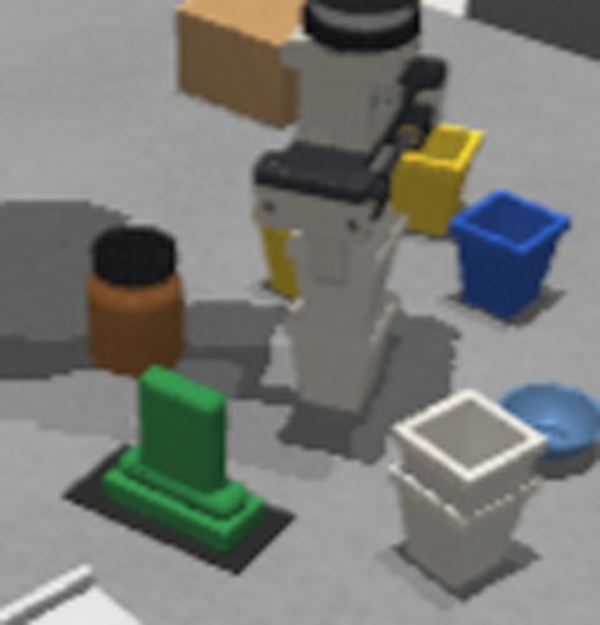

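The bottom tin stays put and the nested one rises free. Lifting fully.

```bash
python3 -m creep '[0.5,0,0,0.02,0, 0.5,0,0,0.035,0, 0.5,0,0,0.035,0, 0.5,0,0,0,0,0.5,0,0,0,0]' 18;python3 - <<'E'
from h import *
c=read_camera("scene"); crop(c,200,60,320,215,4,"s20.png")
E
```

```text
time: 23.42
tool_pos: [0.4507, 0.3558, 0.2241]
tool_rot: [3.139, -0.007, -2.827]
contact_force: [0.3, 0.6, -0.6]
opening: 0.0657
```

View pics/s20.png

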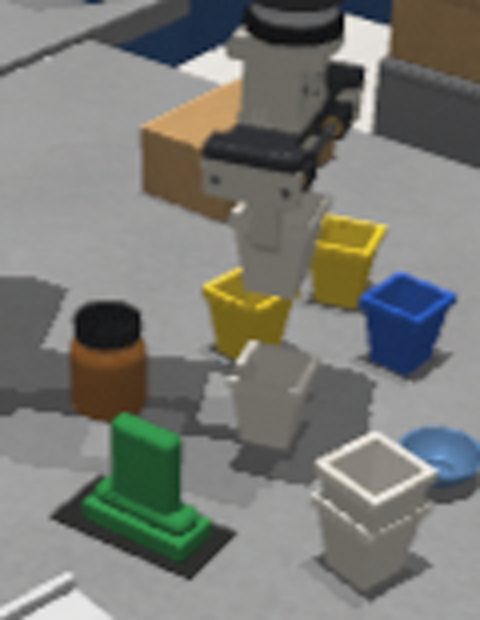

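The tin is out, with its foot well above the scraper's top. I'm carrying it to the plate.

```bash
python3 -m creep '[0.5,0.010,-0.045,0,-0.045, 0.5,0.010,-0.045,0,-0.045, 0.5,0.010,-0.045,0,-0.045, 0.5,0.008,-0.045,0,-0.045, 0.5,0.008,-0.045,0,-0.045, 0.5,0.006,-0.045,0,-0.045, 0.5,0.006,-0.045,0,-0.045, 0.5,0.005,-0.045,0,-0.045, 0.5,0.005,-0.045,0,-0.045, 0.5,0.004,-0.045,0,-0.045, 0.5,0,-0.03,0,0, 0.5,0,0,0,0]' 18;python3 - <<'E'
from h import *
w=read_camera("wrist"); crop(w,0,0,512,384,1.5,"w21.png")
c=read_camera("scene"); crop(c,60,90,300,340,2.4,"s21.png")
E
```

```text
time: 24.98
tool_pos: [0.5165, -0.1392, 0.207]
tool_rot: [3.137, -0.034, 2.992]
contact_force: [0.5, 1.1, -1.1]
opening: 0.0658
```

View pics/s21.png

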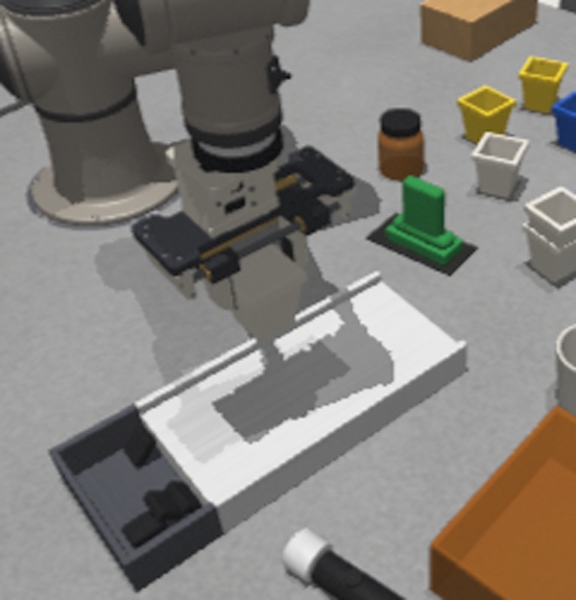

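View pics/w21.png

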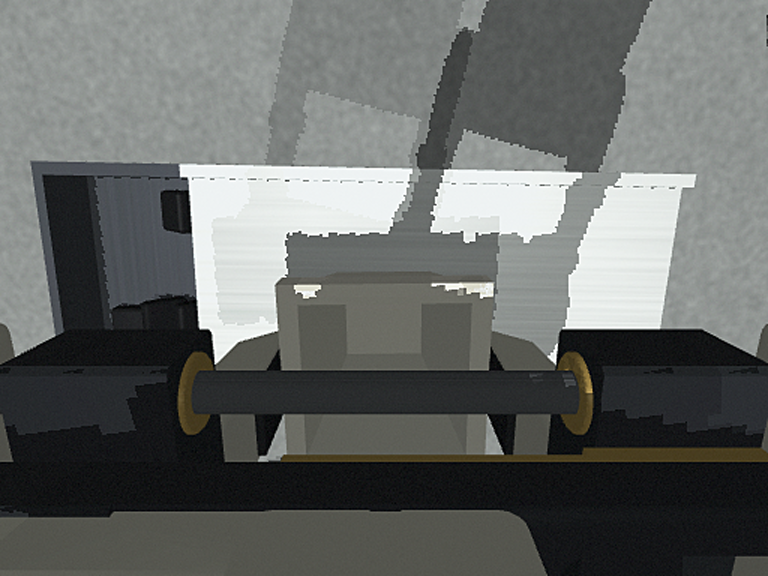

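```bash
python3 -m creep '[0.5,0.012,-0.006,0,-0.02, 0.5,0,0,-0.03,0, 0.5,0,0,-0.03,0, 0.5,0,0,-0.015,0, 0.5,0,0,0,0, 0.5,0,0,0,0]' 18
```

```text
time: 25.82
tool_pos: [0.5331, -0.1395, 0.1315]
tool_rot: [3.136, -0.03, 2.978]
contact_force: [0.1, 1.2, -1.0]
opening: 0.0659
```

```bash
python3 -m creep '[0.5,-0.003,0,-0.01,0, 0.5,0,0,-0.008,0, 0.5,0,0,-0.002,0, 0.5,0,0,0,0]' 18; python3 -m creep '[0.5,0,0,-0.002,0, 0.5,0,0,0,0]'; python3 -m creep '[0.5,0,0,-0.002,0, 0.5,0,0,0,0]'
```

```text
time: 26.32
tool_pos: [0.5307, -0.1399, 0.1119]
tool_rot: [3.137, -0.027, 2.977]
contact_force: [0.5, -0.4, -0.8]
opening: 0.0658
time: 26.58
tool_pos: [0.5309, -0.14, 0.1101]
tool_rot: [3.137, -0.026, 2.977]
contact_force: [1.1, -0.1, -0.4]
opening: 0.0656
time: 26.82
tool_pos: [0.531, -0.1401, 0.1081]
tool_rot: [3.137, -0.026, 2.977]
contact_force: [0.3, 0.2, -0.7]
opening: 0.0655
```

```bash
python3 -m creep '[0.5,0,0,-0.002,0, 0.5,0,0,0,0]'; python3 -m creep '[0.5,0,0,-0.001,0, 0.5,0,0,0,0]'
```

```text
time: 27.08
tool_pos: [0.5314, -0.1404, 0.1073]
tool_rot: [3.138, -0.024, 2.977]
contact_force: [0.7, -1.0, -0.9]
opening: 0.0662
time: 27.32
tool_pos: [0.5316, -0.1405, 0.1071]
tool_rot: [3.138, -0.023, 2.977]
contact_force: [0.3, 0.3, 0.0]
opening: 0.0657
```

The foot has touched down; releasing and lifting off.

```bash
python3 -m creep '[0.7,0,0,0,0, 0.85,0,0,0,0, 1,0,0,0,0, 1,0,0,0,0, 1,0,0,0,0, 1,0,0,0,0, 1,0,0,0.02,0, 1,0,0,0.04,0, 1,0,0,0.05,0, 1,0,0,0.02,0, 1,0,0,0,0]' 18;python3 - <<'E'
from h import *
w=read_camera("wrist"); crop(w,0,0,512,384,1.5,"w23.png")
c=read_camera("scene"); crop(c,60,90,300,340,2.4,"s23.png")
E
```

```text
time: 28.7
tool_pos: [0.5305, -0.14, 0.2395]
tool_rot: [3.138, -0.026, 2.977]
contact_force: [-0.4, -0.6, 0.1]
opening: 0.0918
```

View pics/s23.png

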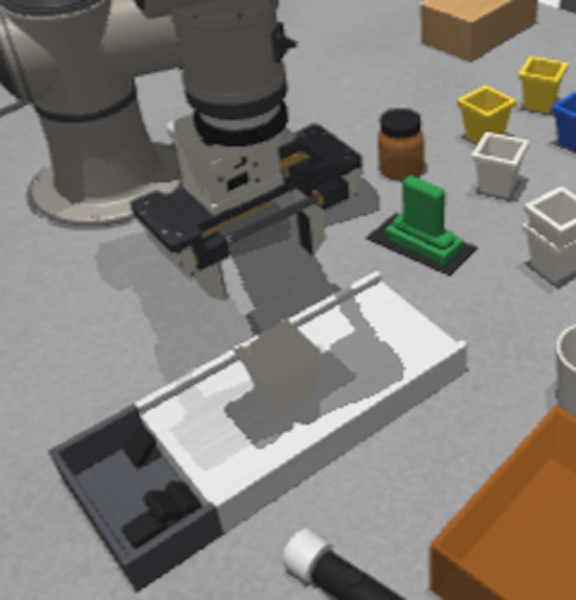

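View pics/w23.png

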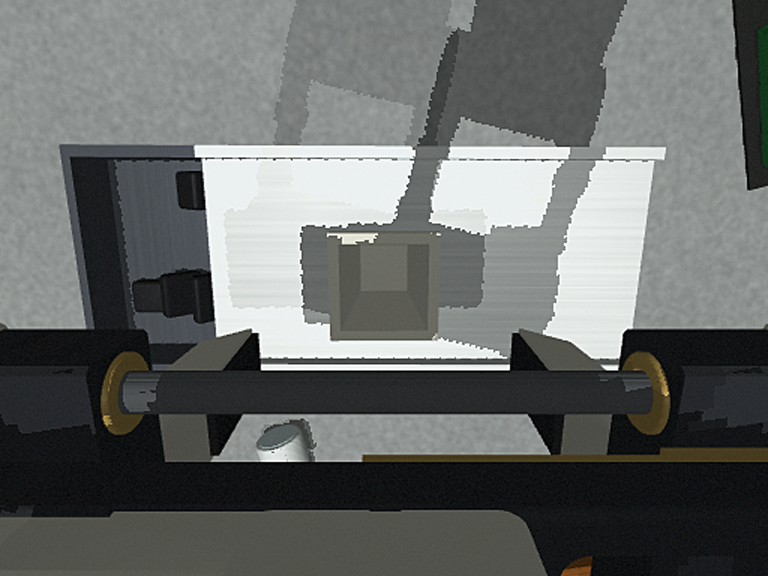

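Tin 1 stands flat on the plate. Now I'll go to the far stack at about (0.620, 0.257).

```bash
python3 -m creep '[1,0.010,0.044,0,-0.01, 1,0.010,0.044,0,-0.01, 1,0.010,0.044,0,-0.01, 1,0.010,0.044,0,-0.01, 1,0.010,0.044,0,0, 1,0.010,0.044,0,0, 1,0.010,0.044,0,0, 1,0.008,0.042,0,0, 1,0.005,0.036,0,0, 1,0,0,0,0, 1,0,0,0,0]' 18;python3 - <<'E'
from h import *
w=read_camera("wrist"); crop(w,0,0,512,384,1.5,"w24.png")
X0=np.array([.6198,.2566]);a=np.radians(-11.7)
R=np.array([[np.cos(a),-np.sin(a)],[np.sin(a),np.cos(a)]])
for d in ((-33,-33),(-33,33),(33,33),(33,-33)): print(proj(w,[*(X0+R@np.array(d)/1000),.101])*1.5)
E
```

```text
time: 30.18
tool_pos: [0.6071, 0.2572, 0.2152]
tool_rot: [-3.137, -0.061, 2.932]
contact_force: [0.7, -0.6, 0.4]
opening: 0.0916
[330.60952247 269.6920664 ]
[450.88335653 269.35368904]
[448.15310325 382.69290365]
[333.60227693 382.84892231]
```

View pics/w24.png

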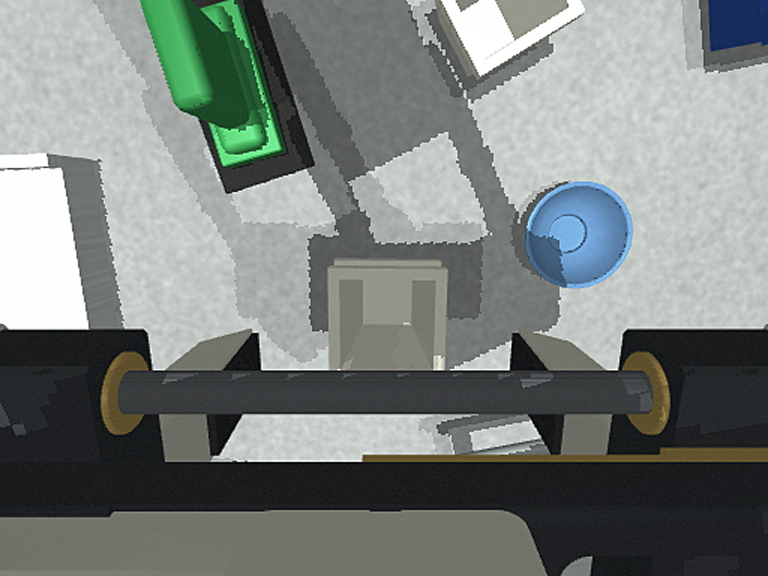

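The near lip edge is at (328..447, 266), within 2 mm of the prediction. The tool has a slight pitch of 0.06, which I'll watch while descending.

```bash
python3 -m creep '[1,0.010,-0.002,-0.015,0, 1,0,0,-0.03,0, 1,0,0,-0.02,0, 1,0,0,0,0, 1,0,0,0,0]' 15
```

```text
time: 30.85
tool_pos: [0.6196, 0.2489, 0.1458]
tool_rot: [-3.135, -0.062, 2.925]
contact_force: [-0.7, -0.7, 1.0]
opening: 0.0917
```

```bash
python3 -m creep '[1,-0.001,0.007,-0.015,0.006, 1,0,0,-0.015,0, 1,0,0,0,0, 1,0,0,0,0]' 15;python3 - <<'E'
from h import *
w=read_camera("wrist"); crop(w,0,0,512,384,1.5,"w25.png")
X0=np.array([.618,.2555]);a=np.radians(-11.7)
R=np.array([[np.cos(a),-np.sin(a)],[np.sin(a),np.cos(a)]])
for d in ((-33,-33),(-33,33),(33,33),(33,-33)): print(proj(w,[*(X0+R@np.array(d)/1000),.101])*1.5)
c=read_camera("scene"); crop(c,220,90,360,215,5,"s25.png")
E
```

```text
time: 31.35
tool_pos: [0.6191, 0.2565, 0.115]
tool_rot: [-3.136, -0.06, 2.931]
contact_force: [-0.1, 0.1, -0.4]
opening: 0.092
[283.48011448 276.78880435]
[483.06024045 276.10271431]
[476.29367273 457.91803611]
[292.08273318 458.09906791]
```

View pics/w25.png

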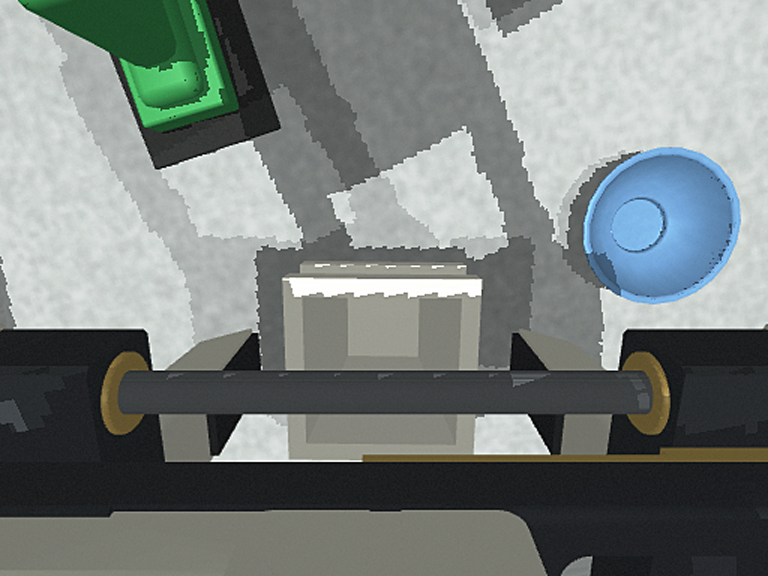

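View pics/s25.png

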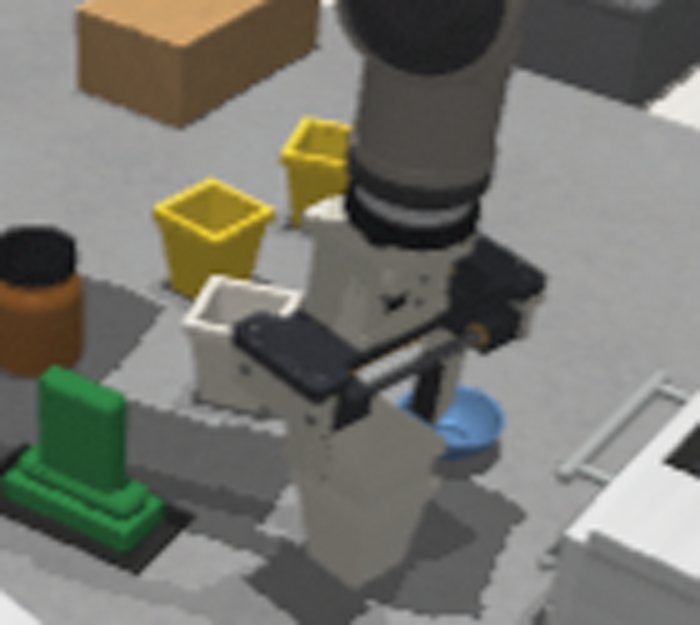

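Aligned (lip 283..482 between the pads). Lowering and gripping.

```bash
python3 -m creep '[1,0,-0.001,-0.008,0, 1,0,0,-0.003,0, 1,0,0,0,0, 0.55,0,0,0,0, 0.55,0,0,0,0, 0.55,0,0,0,0, 0.55,0,0,0,0, 0.55,0,0,0,0, 0.55,0,0,0,0, 0.5,0,0,0,0]' 15
```

```text
time: 32.7
tool_pos: [0.6195, 0.2553, 0.1042]
tool_rot: [-3.137, -0.059, 2.931]
contact_force: [0.2, -0.1, 0.0]
opening: 0.0659
```

```bash
python3 -m creep '[0.5,0,0,0.006,0, 0.5,0,0,0.006,0, 0.5,0,0,0.008,0, 0.5,0,0,0.01,0, 0.5,0,0,0,0]' 18;python3 - <<'E'
from h import *
c=read_camera("scene"); crop(c,220,90,360,215,5,"s26.png")
E
```

```text
time: 33.33
tool_pos: [0.6198, 0.2554, 0.1371]
tool_rot: [-3.138, -0.057, 2.931]
contact_force: [-0.2, 0.5, -2.5]
opening: 0.066
```

View pics/s26.png

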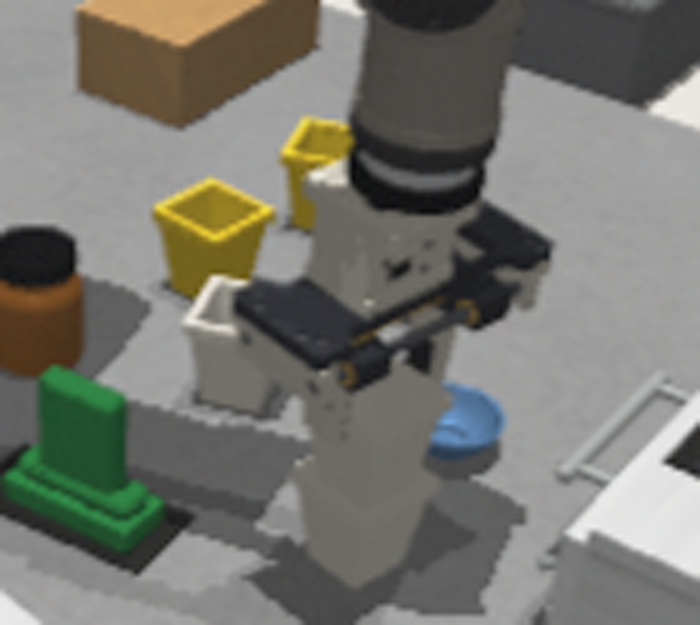

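The bottom tin stays. Lifting clear.

```bash
python3 -m creep '[0.5,0,0,0.02,0, 0.5,0,0,0.035,0, 0.5,0,0,0.035,0, 0.5,0,0,0,0,0.5,0,0,0,0]' 18;python3 - <<'E'
from h import *
c=read_camera("scene"); crop(c,220,60,360,215,4,"s27.png")
E
```

```text
time: 34.0
tool_pos: [0.6177, 0.2548, 0.2254]
tool_rot: [-3.134, -0.064, 2.931]
contact_force: [0.1, 0.3, -0.1]
opening: 0.0656
```

View pics/s27.png

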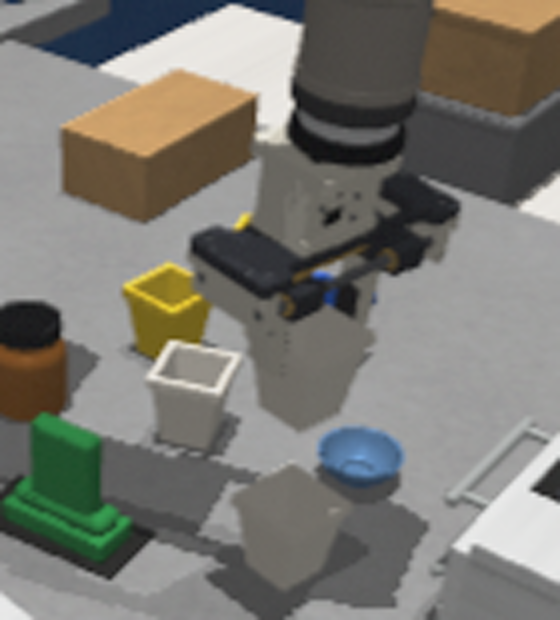

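```bash
python3 -m creep '[0.5,-0.010,-0.043,0,0.006, 0.5,-0.010,-0.043,0,0.006, 0.5,-0.010,-0.043,0,0.006, 0.5,-0.010,-0.043,0,0.006, 0.5,-0.010,-0.043,0,0.006, 0.5,-0.010,-0.04,0,0.006, 0.5,0,0,0,0, 0.5,0,0,0,0]' 18;python3 - <<'E'
from h import *
w=read_camera("wrist"); crop(w,0,0,512,384,1.5,"w28.png")
E
```

```text
time: 35.05
tool_pos: [0.5509, -0.0065, 0.2141]
tool_rot: [-3.132, -0.081, 2.97]
contact_force: [0.3, -0.1, -0.0]
opening: 0.0657
```

View pics/w28.png

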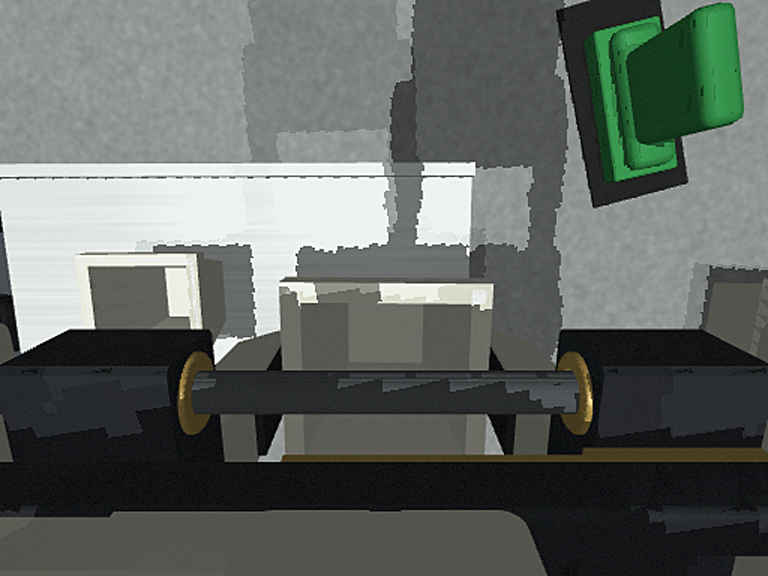

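```bash
python3 -m creep '[0.5,-0.002,-0.012,0,0, 0.5,0,0,-0.03,0, 0.5,0,0,-0.03,0, 0.5,0,0,-0.015,0, 0.5,0,0,0,0, 0.5,0,0,0,0]' 18
```

```text
time: 35.85
tool_pos: [0.5503, -0.0173, 0.1381]
tool_rot: [-3.131, -0.078, 2.976]
contact_force: [0.9, 0.6, 0.8]
opening: 0.0663
```

```bash
python3 -m creep '[0.5,0,0,-0.015,0, 0.5,0,0,-0.008,0, 0.5,0,0,-0.002,0, 0.5,0,0,0,0]' 18; python3 -m creep '[0.5,0,0,-0.002,0, 0.5,0,0,0,0]'; python3 -m creep '[0.5,0,0,-0.002,0, 0.5,0,0,0,0]'; python3 -m creep '[0.5,0,0,-0.001,0, 0.5,0,0,0,0]'
```

```text
time: 36.35
tool_pos: [0.5511, -0.0174, 0.1129]
tool_rot: [-3.131, -0.075, 2.976]
contact_force: [-0.4, -0.0, 0.3]
opening: 0.0656
time: 36.6
tool_pos: [0.5513, -0.0175, 0.111]
tool_rot: [-3.131, -0.075, 2.976]
contact_force: [-0.1, 0.0, -1.0]
opening: 0.0656
time: 36.85
tool_pos: [0.5515, -0.0175, 0.1092]
tool_rot: [-3.131, -0.074, 2.976]
contact_force: [-1.1, 0.4, 0.1]
opening: 0.0658
time: 37.1
tool_pos: [0.5516, -0.0175, 0.1084]
tool_rot: [-3.131, -0.074, 2.976]
contact_force: [-0.3, -0.4, -0.9]
opening: 0.0659
```

```bash
python3 -m creep '[0.5,0,0,-0.001,0, 0.5,0,0,0,0]'; python3 -m creep '[0.5,0,0,-0.001,0, 0.5,0,0,0,0]'
```

```text
time: 37.35
tool_pos: [0.5518, -0.0177, 0.1083]
tool_rot: [-3.131, -0.073, 2.976]
contact_force: [0.0, 0.7, -1.0]
opening: 0.0655
time: 37.6
tool_pos: [0.552, -0.0178, 0.1081]
tool_rot: [-3.131, -0.072, 2.976]
contact_force: [0.5, 0.7, 0.2]
opening: 0.0657
```

Touched down. Releasing and lifting off, then backing away for the final checks.

```bash
python3 -m creep '[0.7,0,0,0,0, 0.85,0,0,0,0, 1,0,0,0,0, 1,0,0,0,0, 1,0,0,0,0, 1,0,0,0,0, 1,0,0,0.02,0, 1,0,0,0.04,0, 1,0,0,0.05,0, 1,0,0,0.03,0, 1,0,0,0,0]' 18; python3 -m creep '[1,-0.03,0.04,0,0, 1,-0.03,0.04,0,0, 1,-0.02,0.05,0,0, 1,-0.02,0.05,0,0, 1,-0.02,0.05,0,0, 1,-0.02,0.05,0,0, 1,-0.02,0.05,0,0, 1,-0.02,0.05,0,0, 1,0,0,0,0]'
python3 - <<'E'
from h import *
c=read_camera("scene"); crop(c,60,90,330,340,2.4,"s30.png")
t=read_camera("top"); crop(t,90,120,420,290,2.3,"t30.png")
im=t["image"].astype(int); reg=np.zeros(im.shape[:2],bool); reg[170:250,270:410]=1
for u,v in ((0,0),): pass
print(telemetry.observe()["tool_pos"])
E
```

```text
time: 38.98
tool_pos: [0.5507, -0.0175, 0.2506]
tool_rot: [-3.131, -0.075, 2.976]
contact_force: [-0.6, -0.6, 0.4]
opening: 0.092
time: 40.1
tool_pos: [0.3591, 0.3708, 0.2371]
tool_rot: [-3.122, -0.09, 2.972]
contact_force: [0.4, 0.5, -0.8]
opening: 0.0919
[0.36055356 0.36833308 0.23729757]
```

View pics/s30.png

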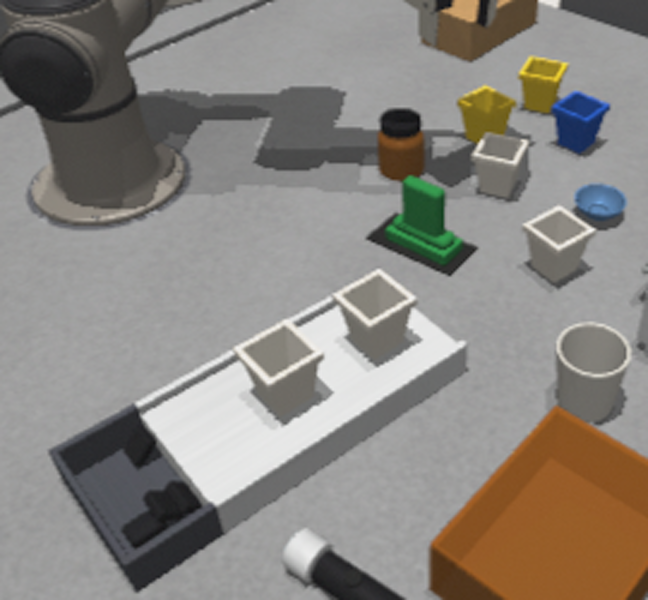

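View pics/t30.png

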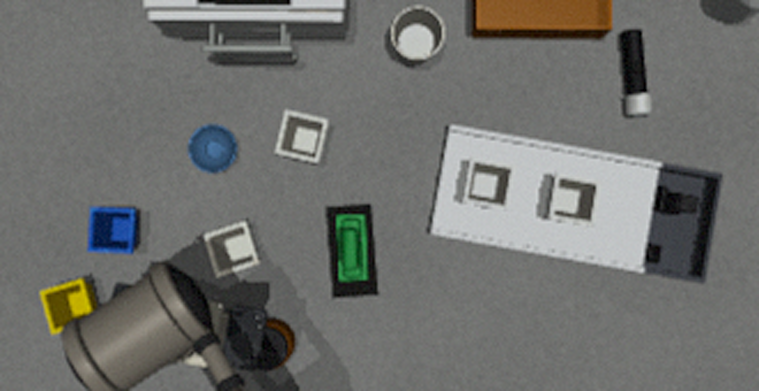

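Both tins stand on the plate, the bottom tins and bystanders are in place, the scraper is on its mat and the chips are in the trough. One numeric check before handing in.

Run:
```python
from h import *
t=read_camera("top"); im=t["image"].astype(int); v=im.max(2)
b=np.array([.5335,-.1075]); bx=np.array([.986,-.168]); by=np.array([.168,.986])
reg=np.zeros(v.shape,bool); reg[190:245,371:402]=1
for thr in (30,40):
  for r in rects(t,(v<thr)&reg,.015,6): print(thr,r[0],r[1],"bench",((r[2]-b)@bx).round(3),((r[2]-b)@by).round(3),r[3])
hsv=cv2.cvtColor(t["image"],cv2.COLOR_RGB2HSV)
g=(hsv[...,0]>45)&(hsv[...,0]<80)&(hsv[...,1]>120); print("scr",rects(t,g,.021,50))
reg[:]=0; reg[155:250,170:235]=1
print("tins",rects(t,(im.min(2)>120)&reg,.07,60))
crop(t,360,180,410,250,8,"t31.png")
s=read_camera("scene"); crop(s,70,250,160,345,6,"s31.png")
```

```text
30 165 (np.float64(395.9), np.float64(217.9)) bench 0.001 -0.246 [ 15.3 147.9]
30 86 (np.float64(380.1), np.float64(207.3)) bench 0.03 -0.189 [40.6 35.7]
30 32 (np.float64(373.8), np.float64(229.9)) bench -0.052 -0.177 [17.3 24.4]
40 203 (np.float64(395.7), np.float64(217.9)) bench 0.001 -0.246 [ 18.6 149.1]
40 128 (np.float64(381.7), np.float64(207.4)) bench 0.033 -0.198 [59.1 38.4]
40 40 (np.float64(373.6), np.float64(230.0)) bench -0.052 -0.177 [17.3 24.4]
scr [(np.int32(396), (np.float64(242.7), np.float64(227.2)), array([0.4545, 0.1819]), array([102. ,  46.8]), 3.0)]
tins [(np.int32(294), (np.float64(221.2), np.float64(179.1)), array([0.6201, 0.2571]), array([69.7, 69.7]), 78.3), (np.int32(208), (np.float64(193.1), np.float64(226.1)), array([0.4526, 0.3565]), array([68.3, 64.2]), 19.1)]
```

View pics/t31.png

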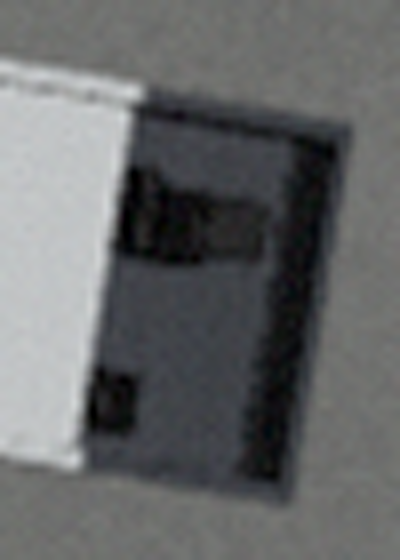

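View pics/s31.png

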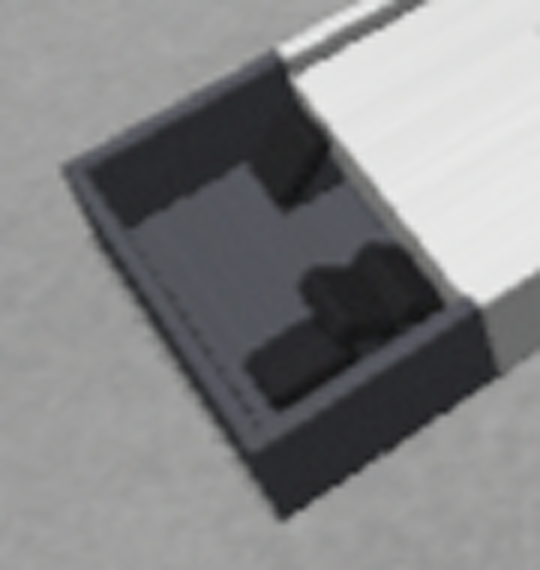

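```bash
python3 -m creep '[1,0,0,0,0, 1,0,0,0,0]'; python3 -c "
from cell import workorder
print(workorder.hand_in())"
```

```text
time: 40.55
tool_pos: [0.3628, 0.3656, 0.2379]
tool_rot: [-3.122, -0.088, 2.962]
contact_force: [-0.7, 0.1, -0.9]
opening: 0.0918
the job is handed in; nothing more can be done
None
```

The job is done and handed in at about 40 s of the 210 s limit, and the last pictures show everything where it should be. The hand-in gave no verdict.

**What I did:** Two scraper passes pushed all four chips off the plate's end into the trough while both stacks were still nested. I then stood the scraper back on its mat. Each of the two stacks held one nested tin. I lifted both straight off and stood them on the cleared plate about 12 cm apart, then let go and backed the arm away.

**Last checks:**
- **Chips:** All four are in the trough, seen below plate level. Three lie overlapping, with the group's centre at bench y of about −0.19 to −0.20 m. The fourth leans against the plate's end at about −0.177 m. I judged their height by eye because the chips overlap.
- **Scraper:** It stands upright at (0.454, 0.182), about 5 mm from the mat's measured centre.
- **Bottom tins:** They measured within about 1–2 mm of where they started.
- **Placed tins:** Both look upright and flat on the plate. I checked this in the images only and did not measure their tilt.
- **Bystanders:** The cup, dish and torch look unmoved in the images.
- **Disagreement:** The tool showed a small pitch of up to 0.09 rad during the second tin's transfer and the move away. The tin still stands level after release.

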